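Vent the vacuum chamber and wedge the mould blocks tight

ROBOT

A 6-joint arm with a two-finger parallel gripper is mounted at the origin on the work surface. World frame = base frame: x ahead of the robot, y to its left, z up, the work surface at z = 0. Lengths are in mm, angles in rad, forces in N, time in s.
With the tool pointing down it reaches from about 350 to 975 mm from the base axis. Payload 7.1 kg.
Tool frame: the origin (TCP) lies at the very end of the fingers, on their centre line; the grasp point (between the pads) lies 19 mm behind it; x points along the fingers, y is the direction in which the jaws open and shut, and the axes are right-handed (so a half turn about x gives the same grasp; the last joint's range is limited). The gripper opens to 88 mm and grips with 3 to 60 N. Pads are 20 mm wide; open, the fingers measure 115 mm over their backs; the gripper's body (75 mm by 178 mm) begins 61 mm behind the grasp point.
Start: joints at [1.153, 0.423, 1.63, -0, 1.089, -0.019], TCP at [242.663, 575.951, 222.675] pointing down, gripper open.
Joint ranges: [-3, 3], [-0.9, 2.11], [0.09, 2.58], [-1.31, 4.45], [0.11, 2.69], [-2.54, 2.54]. Speed limits (rad/s): [2.39, 2.39, 3.01, 3.14, 3.14, 3.14].

INTERFACE

Orientations are given as a rotation vector (axis times angle).
In Python, from workcell import ctrl gives the robot as it stands. The module is installed in compiled form; this text tells all that it offers.
- The arm moves only by the tool carry_out, never from a script. Its argument "commands" is a list of rows, each a list of 6 numbers: the shift along the tool's x, y, z in m, then the turn, a rotation vector about the tool's x, y, z in degrees. In form: [[tx, ty, tz, rx, ry, rz], ...]. A call has 1 to 8 rows; each row shifts and turns the pose as measured when the row begins, along the tool's axes as they then stand; what a row does not reach is not made up. A row lasts 1/8 s, in which the tool goes at most 62.5 mm and 10.7 degrees, less where a joint would pass 70% of its speed; a pose out of reach is approached as far as the arm can. A call with a gripper value outside its range is refused whole. "grip" is the closure, from 0 (fully open) to 1 (shut), set as the call begins (left out, the last holds). The fingers move at their own pace and stop on an object; the grip force is fixed at half the most. Time passes only in rows, so rows that do not move let the fingers close. It gives the time, the measured TCP pose, the force and the opening at its end, in the units of the state.
- ctrl.get_obs(): the state, without advancing time (a new reading comes with each control period).
- ctrl.get_image(name): name is "side" or "top"; returns a dict with "pixels" (384x512x3 uint8, blue, green, red), "intrinsics" (3x3 intrinsics, pixels), "rvec" (rotation vector, rad) and "tvec" (3), from world to camera coordinates, as OpenCV has them. Camera axes: x right, y down, z forward; pixel columns grow to the right and rows downward; lengths in mm; the calibration is good to about 2 mm. A picture is of the moment at which its call begins. There is no depth.
- ctrl.close_job(): hands the job in, once; it reports no verdict.
The state is a dict: "t": time; "qpos": joint angles; "qvel": joint speeds; "joint_torque": joint torques, N m; "ee_pos": TCP position; "orientation": TCP orientation; "ft_force": force on the tool from outside, world axes, zero at the start; "moment": the same for the moment, N m; "width": finger opening in mm.
Only numpy, scipy, OpenCV 4.12 (cv2) and the standard library are available. Lean on these libraries where they do the work, as an engineer would, in place of code of your own. Each camera call takes 0.05 s, during which the arm holds its last target. There are 200 camera calls.

TASK

The mould blocks under the translucent lid have finished degassing: turn the vent tap on the lid fully open to let the air in, and only then lift the lid off by its handle and lay it flat on the middle of the felt pad. Stand every block that is in the chamber upright in a bay of its own in the wedge fixture, down on the bay's floor, and tap the wedge of each loaded bay in with the mallet, never with the fingers, until it stops advancing and holds the block tight. Finally lay the mallet flat on the bench, leaving the other things on the bench where they are.

Things in the scene. Friction and masses are not known exactly. Their poses are not given: they have to be found in the camera images.
- chamber: vacuum chamber, open-topped grey metal box, 92 x 210 x 72 mm, walls and floor 6 mm, fixed to the bench. Origin: centre of its underside; y along its length, z up. The blocks stand in it in a row along y.
- lid: flat pale translucent lid, 100 x 218 x 10 mm, 0.5 kg, loose, lying centred on the chamber's rim (origin then at z 0.072). Origin: centre of its underside; y along its length, z up. Along its own x across the middle runs an aluminium bar handle, 70 mm long, 14 mm wide, its grip bar 32 to 52 mm above the origin.
- tap_grip (a point): grip point of the black vent tap on the lid, 70 mm to +y of the lid's centre and 47 mm above the lid's underside (1 mm under the tap's top). The tap is an upright bar 42 mm long, 14 mm wide and 32 mm high on a vertical axis; at joint 0 the bar lies along the lid's x. The point turns with the tap, its x along the bar.
- tap (a joint): angle of the vent tap: 0 shut, 1.57 open (a quarter turn clockwise seen from above), with a stop at either end; turns at about 0.05 N m and stays where it is left.
- pad: grey felt pad, 250 x 150 x 3 mm, fixed flat on the bench and empty. Origin: centre of its underside; its x is the long side.
- fixture: steel wedge fixture, fixed to the bench: base plate 8 mm thick, 80 x 252 mm, four ribs 12 mm wide and 20 mm high that part three bays, and an end stop of the same height across the +x end. Origin: underside, middle of its width (y). Wedges are driven along its +x. In every bay the rib on the -y side is the fixed jaw and the wedge stands on the +y side.
- mallet: hide mallet, 0.28 kg, loose on the bench: head 36 (x) x 110 (y) x 36 mm (z), its axis 70 mm to +x of the origin, a flat striking face at each end, 55 mm to +y and -y of the handle's axis; handle 20 mm wide, 24 mm high, along x from -100 mm to the head, with a 36 mm round end knob. Handle and head axes lie 18 mm above the underside. Origin: underside, below the handle's axis; z up.
- mallet_grip (a point): point on the mallet's handle axis, 45 mm from the head's axis towards the handle's end: a good place to grip.
- block_a: aluminium mould block, 60 (x) x 29 (y) x 60 mm (z), 0.29 kg, loose, may be absent. Origin: centre of its underside, z up. In the chamber it stands upright with its y along the chamber's length. The blocks differ in width only.
- block_b: aluminium mould block, 60 (x) x 30.5 (y) x 60 mm (z), 0.29 kg, loose, may be absent. Origin: centre of its underside, z up. In the chamber it stands upright with its y along the chamber's length. The blocks differ in width only.
- block_c: aluminium mould block, 60 (x) x 32 (y) x 60 mm (z), 0.29 kg, loose, may be absent. Origin: centre of its underside, z up. In the chamber it stands upright with its y along the chamber's length. The blocks differ in width only.
- bay1 (a point): middle of bay 1's floor, 8 mm above the bench, axes as the fixture's. The fixed jaw's face is 19 mm to -y, the end stop's face 33 mm to +x; with the wedge drawn back the bay is 38 mm wide. A block stands in it with its 60 mm along x and its width along y.
- wedge1: captive wedge of bay 1, 80 mm long, 20 mm high, butt 26 mm wide. Origin: centre of the struck butt face at the fixture's -x side; axes as the fixture's. Slides along +x, and 1 mm to -y per 4 mm, with 5 N drag; stays where left. Starts with its butt 81 to 77 mm to -x of the bay's middle, stops after 43 mm in an empty bay; with a block in it jams after 24 to 36 mm; then 18 N seats it tight
- bay2 (a point): middle of bay 2's floor, 8 mm above the bench, axes as the fixture's. The fixed jaw's face is 19 mm to -y, the end stop's face 33 mm to +x; with the wedge drawn back the bay is 38 mm wide. A block stands in it with its 60 mm along x and its width along y.
- wedge2: captive wedge of bay 2, 80 mm long, 20 mm high, butt 26 mm wide. Origin: centre of the struck butt face at the fixture's -x side; axes as the fixture's. Slides along +x, and 1 mm to -y per 4 mm, with 5 N drag; stays where left. Starts with its butt 81 to 77 mm to -x of the bay's middle, stops after 43 mm in an empty bay; with a block in it jams after 24 to 36 mm; then 18 N seats it tight
- bay3 (a point): middle of bay 3's floor, 8 mm above the bench, axes as the fixture's. The fixed jaw's face is 19 mm to -y, the end stop's face 33 mm to +x; with the wedge drawn back the bay is 38 mm wide. A block stands in it with its 60 mm along x and its width along y.
- wedge3: captive wedge of bay 3, 80 mm long, 20 mm high, butt 26 mm wide. Origin: centre of the struck butt face at the fixture's -x side; axes as the fixture's. Slides along +x, and 1 mm to -y per 4 mm, with 5 N drag; stays where left. Starts with its butt 81 to 77 mm to -x of the bay's middle, stops after 43 mm in an empty bay; with a block in it jams after 24 to 36 mm; then 18 N seats it tight
- tin: bystander: round tin, 68 mm across, 95 mm high, with files standing in it up to 170 mm; origin at its underside
- bench_block: bystander: steel bench block, 90 x 90 x 35 mm, on a leather square; origin at its underside
- wax: bystander: block of wax, 80 x 60 x 30 mm; origin at its underside
- mandrel: bystander: upright steel ring mandrel, foot 56 mm across, 130 mm high; origin at its underside
Things that resemble listed ones, but are neither listed nor needed, are in the scene too. There is more than one size of the lid; the job needs the larger.

How it is judged:
By the outcome, as a careful person would: the job done as asked, in the order asked, and still so for the second after the job is handed in, with the robot touching nothing.
Of block_a, block_b, block_c only 2 to 3 are there at a start; the rules pass over those that are not, and their reading is None.
At some moment in a run one of mallet may be knocked a few centimetres aside while the robot is not near it.
It also fails if it takes over 210 s, if anything falls off the work surface, if the arm or the gripper's body presses on something with over 40 N, if the wrist force passes 120 N, or if a joint passes its speed limit or range.

## Working session

There is one attempt and no reset: what is moved stays moved. The work goes in short steps, Python scripts to look and compute and a tool call to move; the robot and the scene stay as the last step left them, time stands still between calls to the robot, and variables do not carry over. Pictures are saved under pics/ and viewed, about 12 in all and at most 16, crops included, and the job is handed in when it is done.

Besides the shell and the picture viewer there is one more tool, called after "Call:" as name([rows], argument=value, ...), one row to a line, values as JSON. carry_out: Moves the arm, as the interface text tells. Its arguments: {"type":"object","properties":{"commands":{"type":"array"},"grip":{"type":"number"}},"required":["commands"]}

```bash
mkdir -p pics
cat > h.py <<'E'
import numpy as np, cv2
from workcell import ctrl
from scipy.spatial.transform import Rotation as R
def snap(n,save=None,crop=None,scale=1):
    im=ctrl.get_image(n); p=np.ascontiguousarray(im["pixels"])
    if crop: x0,y0,x1,y1=crop; p=p[y0:y1,x0:x1]
    if scale!=1: p=cv2.resize(p,None,fx=scale,fy=scale,interpolation=cv2.INTER_CUBIC)
    if save: cv2.imwrite("pics/"+save,p)
    return im
def w(im,px,z):
    K=np.array(im["intrinsics"]);Rm=cv2.Rodrigues(np.array(im["rvec"],float))[0];t=np.array(im["tvec"],float).ravel()
    d=Rm.T@np.linalg.solve(K,[px[0],px[1],1.]);c=-Rm.T@t
    return (c+d*(z-c[2])/d[2]).round(1)
def pr(im,P):
    return cv2.projectPoints(np.array(P,float).reshape(-1,3),np.array(im["rvec"],float),np.array(im["tvec"],float),np.array(im["intrinsics"],float),None)[0].reshape(-1,2).round(1)
def st():
    o=ctrl.get_obs();print("t",o["t"],"ee",np.round(o["ee_pos"],1),"rv",np.round(o["orientation"],3),"F",np.round(o["ft_force"],1),"w",o["width"],"q",np.round(o["qpos"],2))
    print(R.from_rotvec(o["orientation"]).as_matrix().round(3))
    return o
E
python3 - <<'E'
from h import *
st()
for n in("top","side"):
    im=snap(n,n+"0.png",scale=1.56); Rm=cv2.Rodrigues(np.array(im["rvec"],float))[0]
    print(n,im["intrinsics"],(-Rm.T@np.array(im["tvec"],float).ravel()).round(0),Rm.round(2).tolist())
E
```

```text
t 0.0 ee [242.5 575.5 221.9] rv [ 0.312  1.548 -0.314] F [-0.2  0.6  0.1] w 87.54766538059918 q [ 1.15  0.42  1.63 -0.    1.09 -0.02]
[[-0.001  0.388  0.922]
 [-0.001  0.922 -0.388]
 [-1.    -0.002  0.   ]]
top [[479.06784987   0.         256.52359689]
 [  0.         479.06784987 192.90351756]
 [  0.           0.           1.        ]] [ 451.   -2. 1292.] [[0.01, -1.0, 0.01], [-0.99, -0.01, -0.1], [0.1, -0.01, -0.99]]
side [[410.68627859   0.         262.23076095]
 [  0.         410.68627859 190.89438396]
 [  0.           0.           1.        ]] [  78. -567. 1015.] [[0.75, -0.66, -0.0], [-0.51, -0.58, -0.64], [0.42, 0.49, -0.77]]
```

View pics/top0.png

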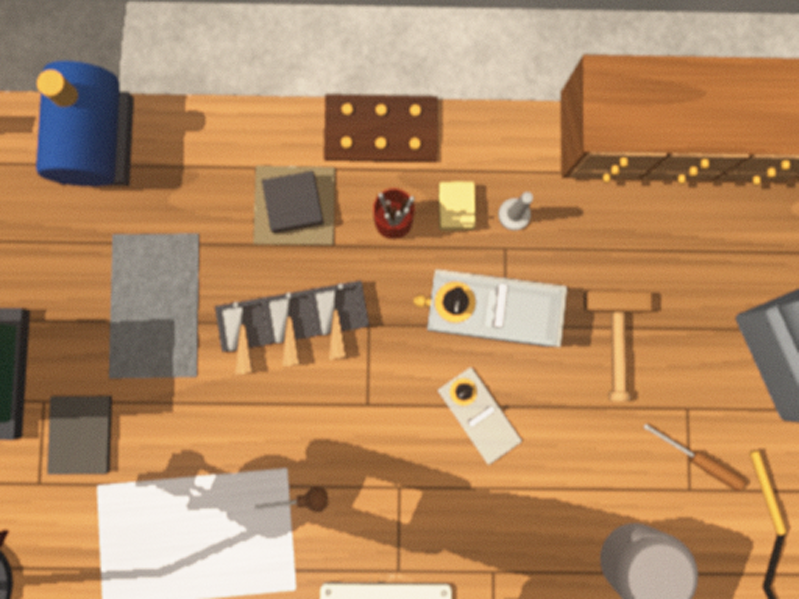

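View pics/side0.png

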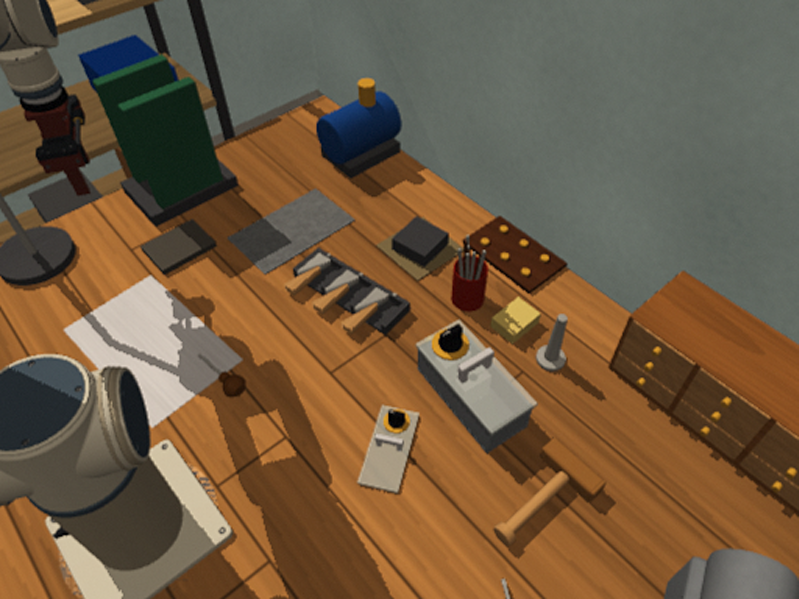

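The side view shows the big lid on the chamber at (475,375). In the top view the candidates are:
- **Lid:** the large one on the chamber at (497,308), and a small decoy on the bench at (480,415).
- **Tap:** the one on the large lid at (456,302), and one on the decoy at (464,391).
- **Pad:** grey felt at (155,305), and a dark slab at (80,435).
- **Mallet:** at (620,340), with a screwdriver and file nearby.

I choose the large lid, the felt pad and the mallet, and will check them in one close crop.

Run:
```python
from h import *
snap("top","c1.png",crop=(60,140,435,275),scale=2.12)
im=snap("side"); p=im["pixels"]
a=cv2.resize(p[150:300,255:400],None,fx=4,fy=4,interpolation=cv2.INTER_CUBIC); cv2.imwrite("pics/c2.png",a)
```

```text
(no output)
```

View pics/c1.png

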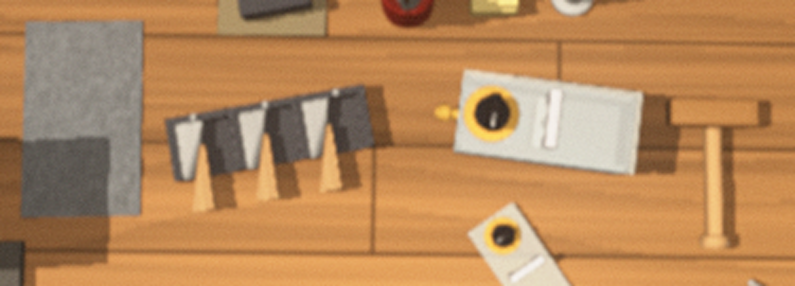

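View pics/c2.png

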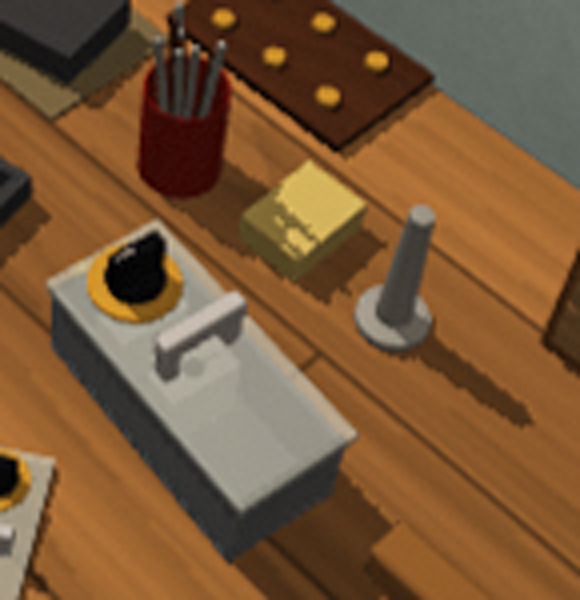

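Four pictures so far. The c1 crop confirms:
- Large lid with corners (465,70), (642,93), (633,173), (453,151), and its tap at (492,111).
- Fixture at (165..375, 86..181) with wood wedges whose butts are at (203,208), (267,200) and (331,191).
- Mallet head at (720,112) and knob at (716,241).

c2 shows the lid on the chamber with the tap bar lying across the lid.

```bash
cat >> h.py <<'E'
def plan(p,jaw,n=None):
    """rows to bring TCP to p (mm), tool down, jaw axis along world angle jaw (deg, mod 180)"""
    o=ctrl.get_obs(); P=np.array(o["ee_pos"]);A=R.from_rotvec(o["orientation"])
    best=None
    for k in(0,180,-180,360):
        a=np.radians(jaw+k);y=np.array([np.cos(a),np.sin(a),0]);x=np.array([0,0,-1.]);B=R.from_matrix(np.c_[x,y,np.cross(x,y)])
        rv=(A.inv()*B).as_rotvec()
        if best is None or np.linalg.norm(rv)<np.linalg.norm(best): best=rv
    d=np.array(p,float)-P
    m=max(1,int(np.ceil(max(np.linalg.norm(d)/55,np.degrees(np.linalg.norm(best))/10)))) if n is None else n
    print("n",m,"d",d.round(1),"rot",np.degrees(best).round(1))
    C=A;rows=[]
    for i in range(m):
        rows.append([round(float(v)/1000,4) for v in C.inv().apply(d/m)]+[round(float(v),1) for v in np.degrees(best/m)]);C=C*R.from_rotvec(best/m)
    print(rows)
E
python3 - <<'E'
from h import *
im=snap("top")
c=lambda q,z:w(im,((q[0]+.5)/2.12-.5+60,(q[1]+.5)/2.12-.5+140),z)
def show(n,pts,z):
    W=np.array([c(q,z) for q in pts]);print(n,W[:,:2].tolist(),"mean",W.mean(0).round(1))
    return W
L=show("lid",[(465,70),(642,93),(633,173),(453,151)],82)
show("tap top",[(492,111)],120);show("handle",[(548,91),(562,91),(556,149),(543,147)],124)
show("fix",[(165,118),(364,86),(375,146),(175,181)],28)
show("pad",[(27,20),(143,22),(140,215),(22,213)],3)
show("head",[(670,98),(770,100),(768,128),(669,126)],36);show("knob",[(716,241)],36);show("hjoin",[(712,126)],30)
show("butts",[(203,210),(267,201),(331,191)],28)
show("stopdots",[(197,117),(265,104),(334,92)],28)
E
```

```text
lid [[627.3, -74.8], [602.3, -288.2], [505.9, -276.4], [529.4, -61.2]] mean [ 566.2 -175.2   82. ]
tap top [[574.1, -104.2]] mean [ 574.1 -104.2  120. ]
handle [[597.9, -168.8], [598.1, -185.1], [530.6, -178.0], [532.7, -163.0]] mean [ 564.8 -173.7  124. ]
fix [[569.5, 295.5], [613.1, 48.5], [537.9, 33.5], [491.4, 280.3]] mean [553.  164.4  28. ]
pad [[695.6, 482.1], [695.1, 334.0], [448.9, 328.2], [449.7, 475.9]] mean [572.3 405.    3. ]
head [[602.2, -334.2], [601.4, -459.7], [566.2, -456.4], [567.1, -332.5]] mean [ 584.2 -395.7   36. ]
knob [[425.5, -388.7]] mean [ 425.5 -388.7   36. ]
hjoin [[568.3, -388.1]] mean [ 568.3 -388.1   30. ]
butts [[456.0, 244.5], [468.1, 165.9], [481.4, 87.1]] mean [468.5 165.8  28. ]
stopdots [[571.3, 255.8], [588.7, 171.7], [605.0, 85.9]] mean [588.3 171.1  28. ]
```

Run:
```python
from h import *
plan([574,-105.5,220],83.3)
```

```text
n 14 d [ 331.4 -681.2   -2.3] rot [-16.2  -0.    0. ]
[[0.0002, -0.0356, 0.0407, -1.2, -0.0, 0.0], [0.0002, -0.0365, 0.04, -1.2, -0.0, 0.0], [0.0002, -0.0373, 0.0392, -1.2, -0.0, 0.0], [0.0002, -0.038, 0.0385, -1.2, -0.0, 0.0], [0.0002, -0.0388, 0.0377, -1.2, -0.0, 0.0], [0.0002, -0.0396, 0.0369, -1.2, -0.0, 0.0], [0.0002, -0.0403, 0.0361, -1.2, -0.0, 0.0], [0.0002, -0.041, 0.0353, -1.2, -0.0, 0.0], [0.0002, -0.0417, 0.0345, -1.2, -0.0, 0.0], [0.0002, -0.0424, 0.0336, -1.2, -0.0, 0.0], [0.0002, -0.0431, 0.0328, -1.2, -0.0, 0.0], [0.0002, -0.0437, 0.0319, -1.2, -0.0, 0.0], [0.0002, -0.0444, 0.031, -1.2, -0.0, 0.0], [0.0002, -0.045, 0.0301, -1.2, -0.0, 0.0]]
```

Call:
carry_out([
  [0,-0.036,0.041,-1.2,0,0],
  [0,-0.037,0.04,-1.2,0,0],
  [0,-0.037,0.039,-1.2,0,0],
  [0,-0.038,0.038,-1.2,0,0],
  [0,-0.039,0.038,-1.2,0,0],
  [0,-0.04,0.037,-1.2,0,0],
  [0,-0.04,0.036,-1.2,0,0],
  [0,-0.041,0.035,-1.2,0,0],
], grip=0.5)

```text
t: 1.25
ee_pos: [438.0, 179.1, 222.4]
orientation: [0.173, 1.562, -0.17]
ft_force: [0.9, -0.9, 0.2]
width: 43.6
```

Call:
carry_out([
  [0,-0.042,0.034,-1.2,0,0],
  [0,-0.042,0.034,-1.2,0,0],
  [0,-0.043,0.033,-1.2,0,0],
  [0,-0.044,0.032,-1.2,0,0],
  [0,-0.044,0.031,-1.2,0,0],
  [0,-0.045,0.03,-1.2,0,0],
])

```text
t: 2.0
ee_pos: [590.8, -120.0, 223.2]
orientation: [0.072, 1.565, -0.068]
ft_force: [0.0, 0.1, 0.7]
width: 44.2
```

Run:
```python
from h import *
st();plan([574,-105.5,150],83.3)
```

```text
t 2.0 ee [ 590.8 -120.   223.2] rv [ 0.072  1.565 -0.068] F [0.  0.1 0.7] w 44.166190660255786 q [-0.22  0.39  1.68  0.    1.07 -1.71]
[[ 0.005  0.089  0.996]
 [ 0.002  0.996 -0.089]
 [-1.     0.003  0.005]]
n 2 d [-16.8  14.5 -73.2] rot [ 1.6  0.3 -0.2]
[[0.0366, 0.0063, -0.0092, 0.8, 0.1, -0.1], [0.0366, 0.0063, -0.0092, 0.8, 0.1, -0.1]]
```

Call:
carry_out([
  [0.036,0.006,-0.009,0.8,0.1,-0.1],
  [0.036,0.006,-0.009,0.8,0.1,-0.1],
  [0,0,0,0,0,0],
])

```text
t: 2.38
ee_pos: [576.5, -110.9, 149.8]
orientation: [0.096, 1.564, -0.098]
ft_force: [-0.6, 0.6, 0.2]
width: 43.7
```

Run:
```python
from h import *
st();plan([574,-105,94],83.3)
im=snap("side","s1.png",crop=(255,140,400,285),scale=4)
```

```text
t 2.375 ee [ 576.5 -110.9  149.8] rv [ 0.096  1.564 -0.098] F [-0.6  0.6  0.2] w 43.65147677015857 q [-0.21  0.46  1.77 -0.    0.91 -1.66]
[[ 0.004  0.124  0.992]
 [-0.002  0.992 -0.124]
 [-1.    -0.001  0.004]]
n 2 d [ -2.5   5.9 -55.8] rot [-0.4  0.2  0.1]
[[0.0279, 0.0028, -0.0017, -0.2, 0.1, 0.0], [0.0279, 0.0028, -0.0017, -0.2, 0.1, 0.0]]
```

View pics/s1.png

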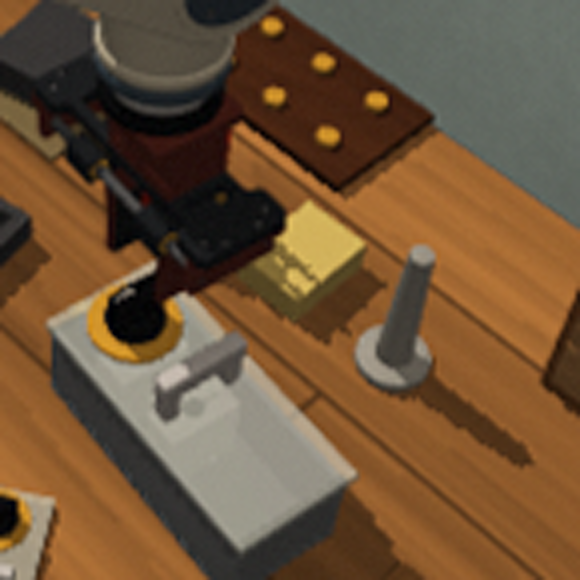

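s1: the fingers stand just above and around the tap at (140,310), with nothing else in the way.

Call:
carry_out([
  [0.028,0.003,-0.002,0,0,0],
  [0.028,0.003,-0.002,0,0,0],
  [0,0,0,0,0,0],
])

```text
t: 2.8
ee_pos: [580.6, -105.7, 100.3]
orientation: [0.093, 1.551, -0.098]
ft_force: [-0.1, 0.5, 0.1]
width: 43.9
```

Call:
carry_out([
  [0,0,0,0,0,0],
  [0,0,0,0,0,0],
  [0,0,0,0,0,0],
  [0,0,0,0,0,0],
], grip=1)

```text
t: 3.3
ee_pos: [584.0, -106.6, 105.4]
orientation: [0.091, 1.544, -0.099]
ft_force: [1.0, -0.7, -6.8]
width: 14.1
```

Run:
```python
from h import *
st()
```

```text
t 3.3 ee [ 584.  -106.6  105.4] rv [ 0.091  1.544 -0.099] F [ 1.  -0.7 -6.8] w 14.098625786159655 q [-0.2   0.52  1.79 -0.    0.8  -1.65]
[[ 0.024  0.121  0.992]
 [-0.006  0.993 -0.121]
 [-1.    -0.003  0.025]]
```

Call:
carry_out([
  [0,0,0,0,0,0],
  [0,0,0,0,0,0],
], grip=0.5)

```text
t: 3.55
ee_pos: [584.1, -106.6, 105.6]
orientation: [0.091, 1.544, -0.099]
ft_force: [0.0, -0.3, 0.2]
width: 30.2
```

Run:
```python
from h import *
print(ctrl.get_obs()["qvel"]);st();plan([574,-105,94],83.3)
```

```text
[ 0.00031004 -0.00173907 -0.00023087  0.00156322  0.00124988 -0.00195869]
t 3.55 ee [ 584.1 -106.6  105.6] rv [ 0.091  1.544 -0.099] F [ 0.  -0.3  0.2] w 30.249831591427892 q [-0.2   0.52  1.79 -0.    0.8  -1.65]
[[ 0.025  0.121  0.992]
 [-0.006  0.993 -0.121]
 [-1.    -0.003  0.025]]
n 1 d [-10.1   1.6 -11.6] rot [-0.3  1.4  0.2]
[[0.0113, 0.0004, -0.0105, -0.3, 1.4, 0.2]]
```

Call:
carry_out([
  [0.006,0,-0.005,0,0.7,0],
  [0.006,0,-0.005,0,0.7,0],
  [0,0,0,0,0,0],
  [0,0,0,0,0,0],
])

```text
t: 4.05
ee_pos: [574.0, -105.4, 92.6]
orientation: [0.093, 1.569, -0.098]
ft_force: [0.3, -0.9, 0.0]
width: 43.9
```

Run:
```python
from h import *
st();plan([574,-105,94],83.3)
```

```text
t 4.05 ee [ 574.  -105.4   92.6] rv [ 0.093  1.569 -0.098] F [ 0.3 -0.9  0. ] w 43.943218942006176 q [-0.2   0.54  1.8  -0.    0.8  -1.65]
[[-0.001  0.121  0.993]
 [-0.003  0.993 -0.121]
 [-1.    -0.003 -0.   ]]
n 1 d [-0.   0.4  1.4] rot [-0.3 -0.   0.2]
[[-0.0014, 0.0004, -0.0001, -0.3, -0.0, 0.2]]
```

Good. Close, then turn clockwise (+rx).

Call:
carry_out([
  [0,0,0,0,0,0],
  [0,0,0,0,0,0],
  [0,0,0,0,0,0],
  [0,0,0,0,0,0],
], grip=1)

```text
t: 4.55
ee_pos: [574.0, -105.4, 92.6]
orientation: [0.093, 1.569, -0.098]
ft_force: [0.2, -0.2, 0.4]
width: 42.5
```

Call:
carry_out([
  [0,0,0,10,0,0],
  [0,0,0,10,0,0],
  [0,0,0,10,0,0],
  [0,0,0,10,0,0],
])

```text
t: 5.05
ee_pos: [574.1, -105.3, 92.6]
orientation: [0.654, 1.469, -0.659]
ft_force: [-0.6, -0.3, -0.2]
width: 42.2
```

Run:
```python
from h import *
st();print(ctrl.get_obs()["moment"]);plan([574,-105,93],-6.7)
```

```text
t 5.05 ee [ 574.1 -105.3   92.6] rv [ 0.654  1.469 -0.659] F [-0.6 -0.3 -0.2] w 42.200965182949986 q [-0.2   0.54  1.8  -0.    0.8  -0.93]
[[-0.001  0.745  0.667]
 [-0.003  0.667 -0.745]
 [-1.    -0.003  0.002]]
[-0.07810621 -0.04710761  0.05970794]
n 5 d [-0.1  0.3  0.4] rot [48.6  0.2  0.1]
[[-0.0001, 0.0, -0.0001, 9.7, 0.0, 0.0], [-0.0001, 0.0, -0.0001, 9.7, 0.0, 0.0], [-0.0001, 0.0, -0.0001, 9.7, 0.0, 0.0], [-0.0001, -0.0, -0.0001, 9.7, 0.0, 0.0], [-0.0001, -0.0, -0.0001, 9.7, 0.0, 0.0]]
```

Call:
carry_out([
  [0,0,0,0,0,0],
  [0,0,0,0,0,0],
  [-0.03,0,0,0,0,0],
  [-0.04,0,0,0,0,0],
  [-0.04,0,0,0,0,0],
  [-0.04,0,-0.06,0,0,0],
  [0,0.03,-0.06,0,0,0],
  [0,0.03,-0.06,0,0,0],
], grip=0.4)

```text
t: 6.05
ee_pos: [503.5, 55.2, 241.1]
orientation: [0.643, 1.472, -0.646]
ft_force: [0.2, -0.4, 0.1]
width: 52.6
```

Run:
```python
from h import *
st()
a=snap("side");b=snap("top")
f=lambda p,x0,y0:cv2.resize(p[y0:y0+48,x0:x0+48],(390,390),interpolation=cv2.INTER_CUBIC)
for n,im in(("s",a),("t",b)):print(pr(im,[574,-105,120]))
u=pr(a,[574,-105,110])[0].astype(int)-24;v=pr(b,[574,-105,110])[0].astype(int)-24
cv2.imwrite("pics/tap2.png",np.hstack([f(a["pixels"],*u),f(b["pixels"],*v)]))
```

```text
t 6.05 ee [503.5  55.2 241.1] rv [ 0.643  1.472 -0.646] F [ 0.2 -0.4  0.1] w 52.57844697854915 q [ 0.09  0.23  1.87 -0.    1.04 -0.66]
[[ 0.     0.735  0.679]
 [-0.002  0.679 -0.735]
 [-1.    -0.001  0.002]]
[[288.7 212.5]]
[[292.1 192.1]]
```

View pics/tap2.png

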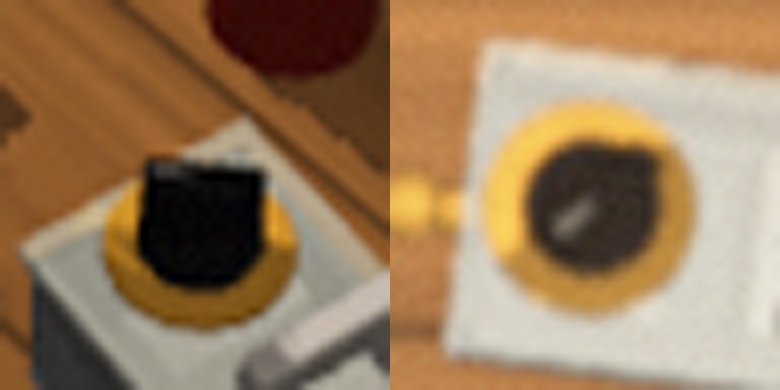

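tap2: the tap has a round hub with the bar on top, and the hub turned with my grip. The bar highlight now runs (555,235) to (600,195), about 40° clockwise. I'll regrip higher, on the bar itself.

Run:
```python
from h import *
plan([574,-105,150],42.5)
```

```text
n 4 d [  71.8 -163.3  -90.7] rot [ 0.6 -0.   0.1]
[[0.0227, -0.0147, 0.0421, 0.1, -0.0, 0.0], [0.0227, -0.0146, 0.0421, 0.1, -0.0, 0.0], [0.0227, -0.0145, 0.0422, 0.1, -0.0, 0.0], [0.0227, -0.0144, 0.0422, 0.1, -0.0, 0.0]]
```

Call:
carry_out([
  [0.023,-0.014,0.042,0,0,0],
  [0.023,-0.014,0.042,0,0,0],
  [0.022,-0.014,0.042,0,0,0],
  [0.015,-0.014,0.042,0,0,0],
  [0,0,0,0,0,0],
  [0,0,0,0,0,0],
])

```text
t: 6.9
ee_pos: [580.0, -107.8, 156.2]
orientation: [0.626, 1.477, -0.627]
ft_force: [-0.3, 0.8, -0.1]
width: 52.5
```

Run:
```python
from h import *
st();plan([574,-105,104],42.5)
```

```text
t 6.9 ee [ 580.  -107.8  156.2] rv [ 0.626  1.477 -0.627] F [-0.3  0.8 -0.1] w 52.52043317939435 q [-0.2   0.45  1.76 -0.    0.93 -0.97]
[[ 0.001  0.718  0.696]
 [-0.001  0.696 -0.718]
 [-1.     0.     0.002]]
n 1 d [ -6.    2.8 -52.2] rot [ 1.6  0.1 -0. ]
[[0.0522, -0.0023, -0.0063, 1.6, 0.1, -0.0]]
```

Call:
carry_out([
  [0.026,-0.001,-0.003,0.8,0,0],
  [0.015,-0.001,-0.003,0.8,0,0],
  [0.011,0,0,0,0,0],
  [0,0,0,0,0,0],
  [0,0,0,0,0,0],
])

```text
t: 7.52
ee_pos: [575.0, -102.4, 105.4]
orientation: [0.644, 1.468, -0.643]
ft_force: [0.5, -0.1, 0.1]
width: 52.9
```

Call:
carry_out([
  [0,0,0,0,0,0],
  [0,0,0,0,0,0],
  [0,0,0,0,0,0],
  [0,0,0,0,0,0],
  [0,0,0,0,0,0],
], grip=1)

```text
t: 8.15
ee_pos: [575.2, -103.3, 106.8]
orientation: [0.643, 1.467, -0.644]
ft_force: [0.1, -1.2, 0.1]
width: 13.7
```

Run:
```python
from h import *
st();plan([574,-105,104],-6.7)
```

```text
t 8.15 ee [ 575.2 -103.3  106.8] rv [ 0.643  1.467 -0.644] F [ 0.1 -1.2  0.1] w 13.715022446913968 q [-0.2   0.52  1.8  -0.    0.82 -0.94]
[[ 0.006  0.734  0.679]
 [-0.003  0.679 -0.734]
 [-1.     0.002  0.006]]
n 5 d [-1.2 -1.7 -2.8] rot [49.5  0.3 -0.3]
[[0.0006, -0.0004, 0.0001, 9.9, 0.1, -0.1], [0.0006, -0.0004, 0.0001, 9.9, 0.1, -0.1], [0.0006, -0.0004, 0.0002, 9.9, 0.1, -0.1], [0.0006, -0.0003, 0.0003, 9.9, 0.1, -0.1], [0.0006, -0.0003, 0.0003, 9.9, 0.1, -0.1]]
```

Width 13.7, so it is on the bar. Turn on to the stop.

Call:
carry_out([
  [0,0,0,10,0,0],
  [0,0,0,10,0,0],
  [0,0,0,10,0,0],
  [0,0,0,10,0,0],
  [0,0,0,8,0,0],
  [0,0,0,3,0,0],
])

```text
t: 8.9
ee_pos: [576.4, -103.3, 106.9]
orientation: [1.336, 1.115, -1.329]
ft_force: [2.6, -1.2, -1.9]
width: 13.8
```

Run:
```python
from h import *
st();print(ctrl.get_obs()["moment"])
```

```text
t 8.9 ee [ 576.4 -103.3  106.9] rv [ 1.336  1.115 -1.329] F [ 2.6 -1.2 -1.9] w 13.756543783004286 q [-0.2   0.52  1.8  -0.    0.82 -0.02]
[[ 0.008  0.985 -0.171]
 [-0.003 -0.171 -0.985]
 [-1.     0.009  0.002]]
[-0.40921909 -0.11307194  0.40691598]
```

Call:
carry_out([
  [0,0,0,3,0,0],
  [0,0,0,3,0,0],
])

```text
t: 9.15
ee_pos: [578.0, -103.9, 107.0]
orientation: [1.414, 1.054, -1.403]
ft_force: [1.5, -2.3, -1.0]
width: 13.8
```

Run:
```python
from h import *
st();print(ctrl.get_obs()["moment"])
```

```text
t 9.15 ee [ 578.  -103.9  107. ] rv [ 1.414  1.054 -1.403] F [ 1.5 -2.3 -1. ] w 13.846281378932138 q [-0.2   0.52  1.8  -0.    0.82  0.08]
[[ 0.011  0.962 -0.274]
 [-0.005 -0.274 -0.962]
 [-1.     0.012  0.002]]
[-0.46430513 -0.05043144  0.39466191]
```

The moment saturated at 0.4 N m against 0.05 free, so the tap is at its stop. Release, back off and look.

Call:
carry_out([
  [0,0,0,0,0,0],
  [0,0,0,0,0,0],
  [0,0,0,0,0,0],
  [-0.03,0,0,0,0,0],
  [-0.04,0,0,0,0,0],
  [-0.05,-0.03,0,0,0,0],
  [0,-0.05,-0.05,0,0,0],
  [0,-0.05,-0.05,0,0,0],
], grip=0.4)

```text
t: 10.15
ee_pos: [485.5, 16.3, 228.9]
orientation: [1.418, 1.053, -1.403]
ft_force: [0.4, 1.1, -0.5]
width: 52.7
```

Run:
```python
from h import *
st()
b=snap("top"); p=b["pixels"]
cv2.imwrite("pics/lid3.png",np.hstack([cv2.resize(p[160:235,265:375],(440,300),interpolation=cv2.INTER_CUBIC),cv2.resize(p[170:215,270:315],(300,300),interpolation=cv2.INTER_CUBIC)]))
```

```text
t 10.15 ee [485.5  16.3 228.9] rv [ 1.418  1.053 -1.403] F [ 0.4  1.1 -0.5] w 52.7494791802641 q [ 0.01  0.2   1.93 -0.    0.99  0.29]
[[ 0.013  0.961 -0.277]
 [-0.003 -0.276 -0.961]
 [-1.     0.013 -0.001]]
```

View pics/lid3.png

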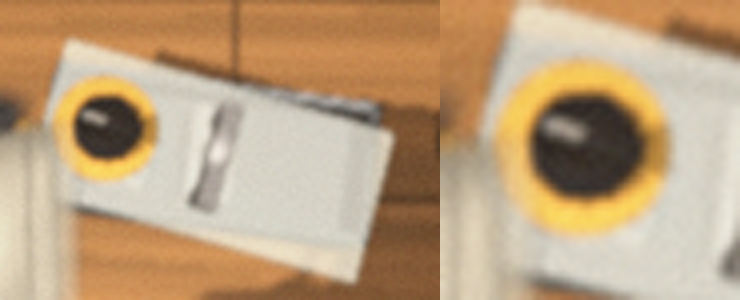

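lid3: the tap bar lies along the lid's length (highlight (545,122) to (588,138)), so it is open. The lid itself has turned by about 9° on the rim. Its top edge runs (68,40) to (392,130) and the handle runs (233,102) to (205,210).

Run:
```python
from h import *
b=snap("top")
c=lambda q,z:w(b,((q[0]+.5)/4-.5+265,(q[1]+.5)/4-.5+160),z)
for q,z in(((68,40),82),((392,130),82),((355,282),82),((233,102),124),((205,210),124),((107,127),115)):print(q,c(q,z))
```

```text
(68, 40) [635.4 -81.3  82. ]
(392, 130) [ 580.4 -288.2   82. ]
(355, 282) [ 483.6 -263.7   82. ]
(233, 102) [ 591.9 -180.3  124. ]
(205, 210) [ 525.2 -163.   124. ]
(107, 127) [ 576.4 -103.6  115. ]
```

Run:
```python
from h import *
plan([559,-172,180],75.1)
```

```text
n 9 d [  76.  -191.   -48.4] rot [89.2 -0.5 -0.4]
[[0.0055, 0.0138, 0.0181, 9.9, -0.1, -0.0], [0.0055, 0.0167, 0.0155, 9.9, -0.1, -0.0], [0.0055, 0.0192, 0.0124, 9.9, -0.1, -0.0], [0.0055, 0.021, 0.0089, 9.9, -0.1, -0.0], [0.0055, 0.0222, 0.0051, 9.9, -0.1, -0.0], [0.0055, 0.0228, 0.0012, 9.9, -0.1, -0.0], [0.0055, 0.0227, -0.0027, 9.9, -0.1, -0.0], [0.0054, 0.0219, -0.0066, 9.9, -0.1, -0.0], [0.0054, 0.0204, -0.0103, 9.9, -0.1, -0.0]]
```

```bash
sed -i 's/def plan(p,jaw,n=None):/def plan(p,jaw,n=None,ks=(0,180,-180,360)):/; s/for k in(0,180,-180,360):/for k in ks:/' h.py
python3 - <<'E'
from h import *
o=ctrl.get_obs();plan([559,-172,180],75.1,n=9,ks=(0,))
E
```

```text
n 9 d [  76.  -191.   -48.4] rot [-90.8   0.4  -0.5]
[[0.0055, 0.0138, 0.0181, -10.1, 0.0, -0.1], [0.0055, 0.0104, 0.0203, -10.1, 0.0, -0.1], [0.0054, 0.0067, 0.0218, -10.1, 0.0, -0.1], [0.0054, 0.0028, 0.0227, -10.1, 0.0, -0.1], [0.0054, -0.0012, 0.0228, -10.1, 0.0, -0.1], [0.0054, -0.0052, 0.0222, -10.1, 0.0, -0.1], [0.0054, -0.009, 0.021, -10.1, 0.0, -0.1], [0.0054, -0.0125, 0.0191, -10.1, 0.0, -0.1], [0.0054, -0.0157, 0.0166, -10.1, 0.0, -0.1]]
```

Call:
carry_out([
  [0.005,0.014,0.018,-10,0,0],
  [0.005,0.01,0.02,-10,0,0],
  [0.005,0.007,0.022,-10,0,0],
  [0.005,0.003,0.023,-10,0,0],
  [0.005,-0.001,0.023,-10,0,0],
  [0.005,-0.005,0.022,-10,0,0],
  [0.005,-0.009,0.021,-10,0,0],
  [0.005,-0.012,0.019,-10,0,0],
], grip=0.5)

```text
t: 11.25
ee_pos: [557.7, -154.6, 189.4]
orientation: [0.31, 1.535, -0.31]
ft_force: [-0.2, -0.4, -0.7]
width: 43.7
```

Call:
carry_out([
  [0.005,-0.016,0.017,-10,0,0],
  [0,0,0,0,0,0],
  [0,0,0,0,0,0],
])

```text
t: 11.62
ee_pos: [567.6, -178.6, 183.5]
orientation: [0.172, 1.552, -0.173]
ft_force: [0.4, 0.1, -0.7]
width: 44.1
```

Run:
```python
from h import *
st();plan([559,-172,97],75.1,n=4)
```

```text
t 11.625 ee [ 567.6 -178.6  183.5] rv [ 0.172  1.552 -0.173] F [ 0.4  0.1 -0.7] w 44.127404617992894 q [-0.33  0.42  1.74  0.    0.97 -1.68]
[[ 0.012  0.219  0.976]
 [-0.002  0.976 -0.219]
 [-1.     0.001  0.012]]
n 4 d [ -8.6   6.6 -86.5] rot [ 2.3  0.7 -0.1]
[[0.0216, 0.0011, -0.0027, 0.6, 0.2, -0.0], [0.0216, 0.0011, -0.0027, 0.6, 0.2, -0.0], [0.0216, 0.0011, -0.0026, 0.6, 0.2, -0.0], [0.0216, 0.0011, -0.0025, 0.6, 0.2, -0.0]]
```

Call:
carry_out([
  [0.025,0.001,-0.003,0.6,0.2,0],
  [0.022,0.001,-0.003,0.6,0.2,0],
  [0.022,0.001,-0.003,0.6,0.2,0],
  [0.015,0.001,-0.003,0.6,0.2,0],
  [0,0,0,0,0,0],
  [0,0,0,0,0,0],
])

```text
t: 12.38
ee_pos: [557.6, -169.0, 99.7]
orientation: [0.214, 1.559, -0.212]
ft_force: [0.2, -0.2, 0.3]
width: 43.9
```

Run:
```python
from h import *
st();plan([559,-172,97],75.1,n=1)
```

```text
t 12.375 ee [ 557.6 -169.    99.7] rv [ 0.214  1.559 -0.212] F [ 0.2 -0.2  0.3] w 43.926991003562335 q [-0.32  0.53  1.8   0.    0.81 -1.62]
[[ 0.001  0.268  0.963]
 [ 0.001  0.963 -0.268]
 [-1.     0.001  0.001]]
n 1 d [ 1.4 -3.  -2.7] rot [-0.6  0.  -0.1]
[[0.0027, -0.0026, 0.0022, -0.6, 0.0, -0.1]]
```

Good enough. Nudge, close and lift.

Call:
carry_out([
  [0.003,-0.002,0.002,0,0,0],
  [0,0,0,0,0,0],
])

```text
t: 12.62
ee_pos: [560.1, -171.9, 98.0]
orientation: [0.213, 1.557, -0.212]
ft_force: [0.7, -0.1, 0.2]
width: 43.6
```

Call:
carry_out([
  [0,0,0,0,0,0],
  [0,0,0,0,0,0],
  [0,0,0,0,0,0],
  [0,0,0,0,0,0],
  [0,0,0,0,0,0],
], grip=1)

```text
t: 13.25
ee_pos: [560.5, -172.3, 98.6]
orientation: [0.213, 1.556, -0.213]
ft_force: [0.3, -0.3, -0.7]
width: 13.8
```

Call:
carry_out([
  [-0.015,0,0,0,0,0],
  [-0.025,0,0,0,0,0],
  [-0.035,0,0,0,0,0],
  [-0.035,0,0,0,0,0],
  [-0.035,0,0,0,0,0],
  [-0.02,0,0,0,0,0],
  [0,0,0,0,0,0],
])

```text
t: 14.12
ee_pos: [554.0, -170.3, 266.0]
orientation: [0.215, 1.57, -0.211]
ft_force: [-0.7, -0.0, -8.2]
width: 13.7
```

Run:
```python
from h import *
st();plan([570,-60,290],60,n=4);plan([572,403,260],1.3,n=16)
a=snap("top","open.png",crop=(265,150,395,250),scale=6)
```

```text
t 14.125 ee [ 554.  -170.3  266. ] rv [ 0.215  1.57  -0.211] F [-0.7 -0.  -8.2] w 13.691652013412996 q [-0.32  0.31  1.69  0.    1.15 -1.62]
[[-0.01   0.268  0.963]
 [ 0.004  0.964 -0.268]
 [-1.     0.001 -0.01 ]]
n 4 d [ 16.  110.3  24. ] rot [14.5 -0.6  0. ]
[[-0.0059, 0.0277, -0.0036, 3.6, -0.1, 0.0], [-0.0059, 0.0274, -0.0053, 3.6, -0.1, 0.0], [-0.0059, 0.027, -0.007, 3.6, -0.1, 0.0], [-0.006, 0.0265, -0.0087, 3.6, -0.1, 0.0]]
n 16 d [ 18.  573.3  -6. ] rot [73.2 -0.6  0.3]
[[0.0005, 0.0348, -0.0085, 4.6, -0.0, 0.0], [0.0005, 0.034, -0.0113, 4.6, -0.0, 0.0], [0.0005, 0.033, -0.0139, 4.6, -0.0, 0.0], [0.0005, 0.0318, -0.0165, 4.6, -0.0, 0.0], [0.0005, 0.0304, -0.019, 4.6, -0.0, 0.0], [0.0005, 0.0288, -0.0214, 4.6, -0.0, 0.0], [0.0005, 0.027, -0.0236, 4.6, -0.0, 0.0], [0.0005, 0.025, -0.0257, 4.6, -0.0, 0.0], [0.0005, 0.0229, -0.0276, 4.6, -0.0, 0.0], [0.0005, 0.0206, -0.0293, 4.6, -0.0, 0.0], [0.0005, 0.0182, -0.0309, 4.6, -0.0, 0.0], [0.0005, 0.0157, -0.0322, 4.6, -0.0, 0.0], [0.0005, 0.0131, -0.0334, 4.6, -0.0, 0.0], [0.0004, 0.0104, -0.0343, 4.6, -0.0, 0.0], [0.0004, 0.0076, -0.035, 4.6, -0.0, 0.0], [0.0004, 0.0048, -0.0355, 4.6, -0.0, 0.0]]
```

View pics/open.png

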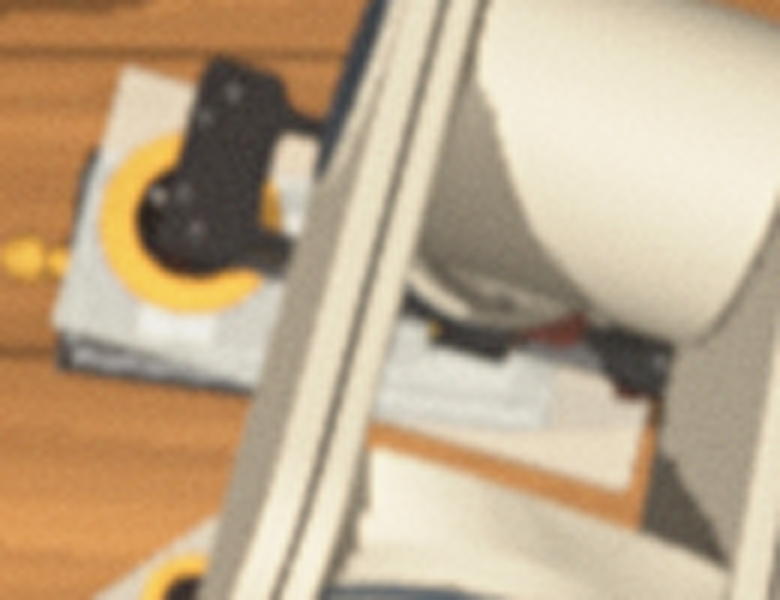

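The lid is lifted: it appears 45 px wide, which puts it at z≈235, and the chamber shows beneath at (80,360). Carry it to the pad.

Call:
carry_out([
  [0,0.035,-0.008,4.6,0,0],
  [0,0.034,-0.011,4.6,0,0],
  [0,0.033,-0.014,4.6,0,0],
  [0,0.032,-0.016,4.6,0,0],
  [0,0.03,-0.019,4.6,0,0],
  [0,0.029,-0.021,4.6,0,0],
  [0,0.027,-0.024,4.6,0,0],
  [0,0.025,-0.026,4.6,0,0],
])

```text
t: 15.18
ee_pos: [556.7, 122.6, 251.3]
orientation: [0.725, 1.481, -0.747]
ft_force: [-0.1, -0.0, -8.7]
width: 13.5
```

Run:
```python
from h import *
st();plan([572,403,240],1.3,n=9)
```

```text
t 15.175 ee [556.7 122.6 251.3] rv [ 0.725  1.481 -0.747] F [-0.1 -0.  -8.7] w 13.495530676116056 q [ 0.19  0.33  1.7   0.01  1.15 -0.45]
[[-0.039  0.806  0.59 ]
 [ 0.004  0.591 -0.807]
 [-0.999 -0.029 -0.026]]
n 9 d [ 15.3 280.4 -11.3] rot [34.9 -1.   2.1]
[[0.0013, 0.0198, -0.0241, 3.9, -0.1, 0.2], [0.0014, 0.0181, -0.0254, 3.9, -0.1, 0.2], [0.0014, 0.0164, -0.0266, 3.9, -0.1, 0.2], [0.0014, 0.0145, -0.0276, 3.9, -0.1, 0.2], [0.0014, 0.0126, -0.0285, 3.9, -0.1, 0.2], [0.0014, 0.0107, -0.0293, 3.9, -0.1, 0.2], [0.0014, 0.0086, -0.03, 3.9, -0.1, 0.2], [0.0013, 0.0066, -0.0305, 3.9, -0.1, 0.2], [0.0013, 0.0045, -0.0309, 3.9, -0.1, 0.2]]
```

Call:
carry_out([
  [0.001,0.02,-0.024,4,0,0.2],
  [0.001,0.018,-0.025,4,0,0.2],
  [0.001,0.016,-0.027,4,0,0.2],
  [0.001,0.014,-0.028,4,0,0.2],
  [0.001,0.013,-0.028,4,0,0.2],
  [0.001,0.011,-0.029,4,0,0.2],
  [0.001,0.009,-0.03,4,0,0.2],
  [0.001,0.005,-0.02,4,0,0.2],
])

```text
t: 16.18
ee_pos: [563.2, 365.6, 225.4]
orientation: [1.15, 1.268, -1.198]
ft_force: [-0.4, -0.9, -8.5]
width: 13.9
```

Call:
carry_out([
  [0,0,0,2,0,0],
  [0,0,0,0,0,0],
])

```text
t: 16.42
ee_pos: [560.4, 366.2, 220.2]
orientation: [1.168, 1.254, -1.231]
ft_force: [-0.4, 0.3, -7.7]
width: 13.6
```

Run:
```python
from h import *
st();plan([572,403,60],1.3,n=6)
```

```text
t 16.425 ee [560.4 366.2 220.2] rv [ 1.168  1.254 -1.231] F [-0.4  0.3 -7.7] w 13.643408386050883 q [0.55 0.51 1.49 0.03 1.18 0.52]
[[-0.05   0.999  0.021]
 [-0.002  0.021 -1.   ]
 [-0.999 -0.05   0.001]]
n 6 d [  11.6   36.8 -160.2] rot [-0.1  0.1  2.8]
[[0.0266, 0.0034, -0.0061, -0.0, 0.0, 0.5], [0.0266, 0.0032, -0.0061, -0.0, 0.0, 0.5], [0.0266, 0.003, -0.0061, -0.0, 0.0, 0.5], [0.0266, 0.0027, -0.0061, -0.0, 0.0, 0.5], [0.0267, 0.0025, -0.0061, -0.0, 0.0, 0.5], [0.0267, 0.0023, -0.0061, -0.0, 0.0, 0.5]]
```

Call:
carry_out([
  [0.026,0.003,-0.006,0,0,0.6],
  [0.026,0.003,-0.006,0,0,0.6],
  [0.026,0.003,-0.006,0,0,0.6],
  [0.026,0.003,-0.006,0,0,0.6],
  [0.026,0.002,-0.006,0,0,0.6],
  [0.01,0.002,-0.006,0,0,0.6],
  [0,0,0,0,0,0],
])

```text
t: 17.3
ee_pos: [568.2, 398.4, 68.9]
orientation: [1.189, 1.211, -1.192]
ft_force: [-0.5, 0.8, -7.5]
width: 14.2
```

Run:
```python
from h import *
st();plan([572,403,45],1.3,n=3)
snap("side","pad1.png",crop=(130,90,280,205),scale=5)
```

```text
t 17.3 ee [568.2 398.4  68.9] rv [ 1.189  1.211 -1.192] F [-0.5  0.8 -7.5] w 14.173470486159536 q [ 0.6   0.7   1.54 -0.01  0.9   0.58]
[[ 0.005  1.     0.023]
 [-0.007  0.023 -1.   ]
 [-1.     0.004  0.007]]
n 3 d [  3.8   4.6 -23.9] rot [ 0.   0.4 -0.2]
[[0.008, 0.0013, -0.0015, 0.0, 0.1, -0.1], [0.008, 0.0013, -0.0015, 0.0, 0.1, -0.1], [0.008, 0.0013, -0.0015, 0.0, 0.1, -0.1]]
```

View pics/pad1.png

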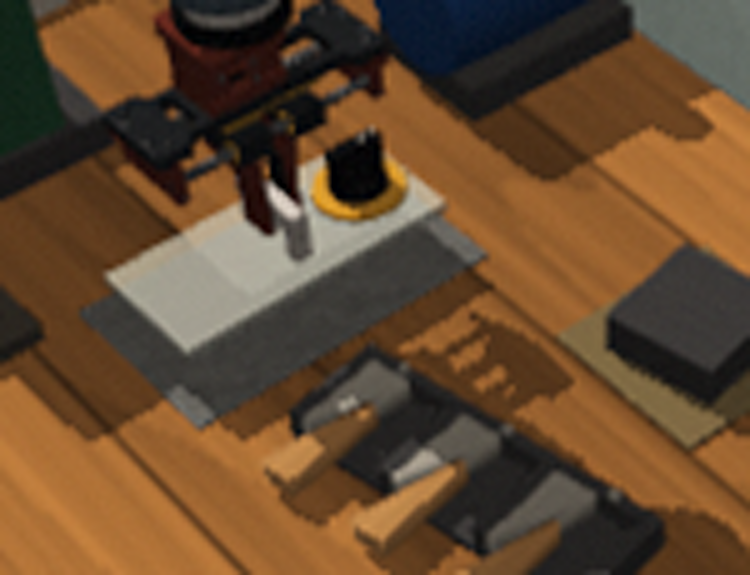

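The lid at (275,265) is level over the pad. Lower it.

Call:
carry_out([
  [0.012,0.002,-0.002,0,0,0],
  [0.012,0.001,-0.002,0,0,0],
  [0.008,0.001,-0.001,0,0,0],
  [0,0,0,0,0,0],
])

```text
t: 17.85
ee_pos: [574.2, 403.8, 37.6]
orientation: [1.192, 1.21, -1.19]
ft_force: [-0.3, 0.2, -8.9]
width: 14.2
```

Call:
carry_out([
  [0.004,0,0,0,0,0],
  [0.003,0,0,0,0,0],
  [0.003,0,0,0,0,0],
])

```text
t: 18.23
ee_pos: [574.8, 404.1, 29.6]
orientation: [1.193, 1.21, -1.189]
ft_force: [-10.7, -6.6, 23.7]
width: 14.1
```

Contact. Release and rise straight up, then look at the pad and chamber once the arm is clear.

Call:
carry_out([
  [0,0,0,0,0,0],
  [0,0,0,0,0,0],
  [0,0,0,0,0,0],
  [-0.02,0,0,0,0,0],
  [-0.05,0,0,0,0,0],
  [-0.06,0,0,0,0,0],
  [-0.06,0,0,0,0,0],
  [-0.04,-0.05,0,0,0,0],
], grip=0.5)

```text
t: 19.23
ee_pos: [528.1, 404.8, 269.7]
orientation: [1.201, 1.207, -1.183]
ft_force: [-0.7, 0.2, -0.5]
width: 44.3
```

Call:
carry_out([
  [0,-0.06,0,0,0,0],
  [0,-0.06,0,0,0,0],
  [0,0,0,0,0,0],
])

```text
t: 19.6
ee_pos: [404.9, 403.4, 277.1]
orientation: [1.212, 1.207, -1.171]
ft_force: [0.3, 0.5, -0.1]
width: 43.9
```

Run:
```python
from h import *
st()
b=snap("top"); p=b["pixels"]
A=cv2.resize(p[160:235,55:180],(660,396),interpolation=cv2.INTER_CUBIC)[:, :400]
B=cv2.resize(p[165:228,265:370],(600,360),interpolation=cv2.INTER_CUBIC)
C=np.zeros((590,800,3),np.uint8)
A=cv2.resize(p[145:245,60:260],(460,230),interpolation=cv2.INTER_CUBIC)
M=cv2.resize(p[175:265,360:430],(233,300)[::1],interpolation=cv2.INTER_CUBIC)
C[:360,:600]=B;C[360:590,:460]=A;C[290:590,567:800]=M
cv2.imwrite("pics/m4.png",C)
```

```text
t 19.6 ee [404.9 403.4 277.1] rv [ 1.212  1.207 -1.171] F [ 0.3  0.5 -0.1] w 43.902569510367265 q [ 0.77  0.27  1.72 -0.01  1.13  0.75]
[[ 0.025  0.999  0.021]
 [ 0.01   0.021 -1.   ]
 [-1.     0.025 -0.009]]
```

View pics/m4.png

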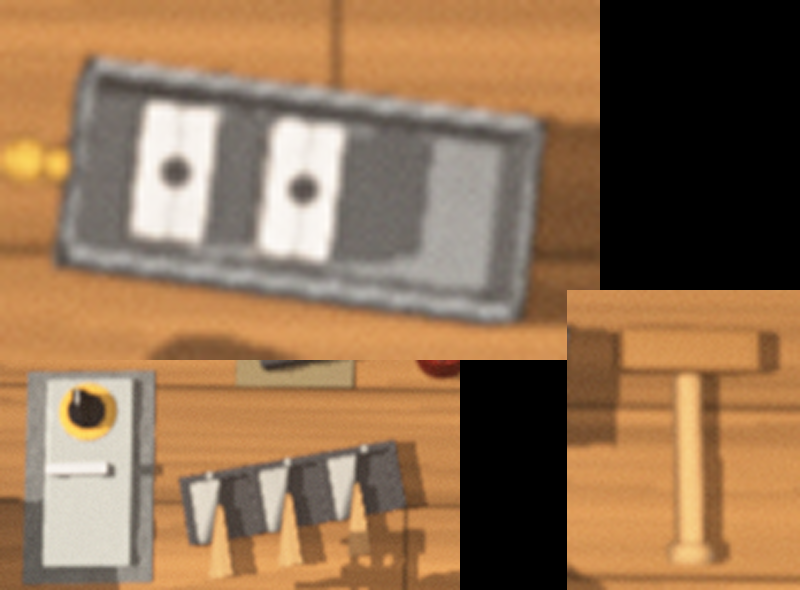

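m4: two blocks stand in the chamber at (175,172) and (302,190). The lid lies on the pad, centred. The fixture is at (180..405, 443..545) and the mallet head is at (690,350).

Run:
```python
from h import *
b=snap("top")
def c(q,s,ox,oy,x0,y0,z): return w(b,((q[0]-ox+.5)/s-.5+x0,(q[1]-oy+.5)/s-.5+y0),z)
B=lambda q,z:c(q,5.714,0,0,265,165,z);A=lambda q,z:c(q,2.3,0,360,60,145,z);M=lambda q,z:c(q,3.33,567,290,360,175,z)
for q in((175,172),(302,190)):print("hole",B(q,66))
for q in((145,100),(219,105),(208,245),(130,238)):print("blk1",B(q,66))
for q in((275,118),(347,124),(331,262),(257,254)):print("blk2",B(q,66))
for q in((95,58),(543,122),(520,322),(60,265)):print("ch",B(q,72))
for q in((47,380),(131,380),(133,565),(42,565)):print("lid",A(q,13))
for q in((27,371),(156,373),(154,580),(23,583)):print("pad",A(q,3))
for q in((622,330),(757,332),(756,372),(622,369)):print("head",M(q,36))
for q in((690,375),(692,552)):print("hdl",M(q,30))
# fixture crop, upscaled, no arm
cv2.imwrite("pics/fx.png",cv2.resize(b["pixels"][175:245,130:245],(800,487),interpolation=cv2.INTER_CUBIC))
```

```text
hole [ 573.2 -117.8   66. ]
hole [ 565.8 -175.1   66. ]
blk1 [ 605.7 -104.1   66. ]
blk1 [ 603.8 -137.5   66. ]
blk1 [ 540.4 -132.7   66. ]
blk1 [543.1 -97.6  66. ]
blk2 [ 598.3 -162.9   66. ]
blk2 [ 596.  -195.5   66. ]
blk2 [ 533.4 -188.1   66. ]
blk2 [ 536.6 -154.8   66. ]
ch [623.6 -80.9  72. ]
ch [ 597.4 -282.9   72. ]
ch [ 507.3 -271.7   72. ]
ch [530.1 -65.9  72. ]
lid [682.4 457.2  13. ]
lid [683.8 359.3  13. ]
lid [467.9 348.1  13. ]
lid [466.7 452.3  13. ]
pad [694.6 484.8   3. ]
pad [694.4 333.1   3. ]
pad [451.  325.9   3. ]
pad [445.8 476.7   3. ]
head [ 600.3 -335.2   36. ]
head [ 600.2 -443.1   36. ]
head [ 568.2 -441.6   36. ]
head [ 569.2 -334.8   36. ]
hdl [ 565.7 -390.7   30. ]
hdl [ 425.6 -389.8   30. ]
```

View pics/fx.png

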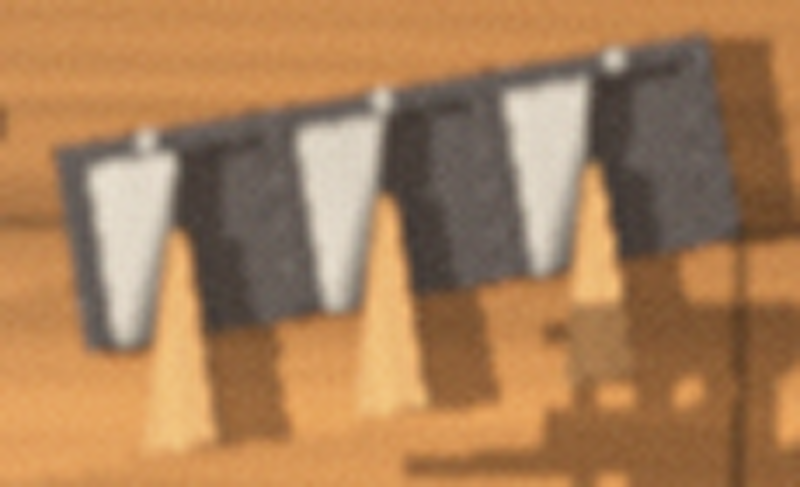

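fx: the fixture's corners are (55,150), (707,38), (742,232) and (90,347). The butts are at (181,448), (392,414) and about (602,381), the last one in shadow.

Run:
```python
from h import *
b=snap("top")
c=lambda q,z:w(b,((q[0]+.5)/6.957-.5+130,(q[1]+.5)/6.957-.5+175),z)[:2]
P=[c(q,z) for q,z in(((55,150),28),((707,38),28),((742,232),28),((90,347),28))]
print(P)
y=(P[0]-P[1])+(P[3]-P[2]);y/=np.linalg.norm(y);x=np.array([y[1],-y[0]]);print("yaw",np.degrees(np.arctan2(x[1],x[0])))
print("len",[np.linalg.norm(P[i]-P[(i+1)%4]) for i in range(4)])
m=np.mean(P,0);edge=np.mean([(P[0]-m)@x,(P[1]-m)@x]);print("ctr",m,"edge",edge)
B=[c(q,28) for q in((181,448),(392,414),(602,381))]
for q in B:print("butt",q,"rel",(q-m)@x,(q-m)@y)
# keepers (white)  wide end ->; wedge tip positions
for q in((180,230),(386,192),(594,160)):
    r=c(q,28)-m;print("tip",r@x,r@y)
for q in((132,155),(340,118),(545,85)):
    r=c(q,28)-m;print("keeper top",r@x,r@y)
for q in((225,155),(720,170)):
    r=c(q,8)-m;print("stop shadow/rib",r@x,r@y)
```

```text
[array([567.6, 295.7]), array([613.8,  49.1]), array([539.7,  34.6]), array([493.1, 279.7])]
yaw 10.687884602241711
len [np.float64(250.89041432466087), np.float64(75.50536404786078), np.float64(249.4906210662036), np.float64(76.19875327064085)]
ctr [553.55  164.775] edge 37.919646690777775
butt [455.6 244.3] rel -81.50215298095968 96.31109585332447
butt [469.3 165.3] rel -82.69106801413545 16.140799102945117
butt [482.7  86.5] rel -84.13768689079684 -63.77732959027247
tip -0.15323336331348258 84.11260098544315
tip 0.6065483134322849 5.101002268522576
tip -0.9012439998254358 -74.60205013438156
keeper top 31.19808294553664 97.6327698343308
keeper top 31.496156061130907 17.792421936680945
keeper top 30.566883395893406 -61.0021619654734
stop shadow/rib 27.499418259281953 66.17295611049174
stop shadow/rib -11.147424911126096 -120.8033031123355
```

Run:
```python
from h import *
plan([572.5,-117.5,170],83.5,n=12,ks=(0,))
```

```text
n 12 d [ 163.4 -521.7 -106.6] rot [-82.4   0.7  -1.7]
[[0.0088, 0.0126, 0.0438, -6.9, 0.1, -0.1], [0.0087, 0.0073, 0.045, -6.9, 0.1, -0.1], [0.0087, 0.0018, 0.0456, -6.9, 0.1, -0.1], [0.0086, -0.0036, 0.0455, -6.9, 0.1, -0.1], [0.0086, -0.009, 0.0447, -6.9, 0.1, -0.1], [0.0086, -0.0143, 0.0433, -6.9, 0.1, -0.1], [0.0086, -0.0193, 0.0413, -6.9, 0.1, -0.1], [0.0086, -0.0241, 0.0387, -6.9, 0.1, -0.1], [0.0086, -0.0285, 0.0356, -6.9, 0.1, -0.1], [0.0087, -0.0326, 0.0319, -6.9, 0.1, -0.1], [0.0087, -0.0361, 0.0278, -6.9, 0.1, -0.1], [0.0088, -0.0392, 0.0233, -6.9, 0.1, -0.1]]
```

Call:
carry_out([
  [0.005,0.013,0.044,-7,0,0],
  [0.005,0.007,0.045,-7,0,0],
  [0.005,0.002,0.046,-7,0,0],
  [0.006,-0.004,0.045,-7,0,0],
  [0.008,-0.009,0.045,-7,0,0],
  [0.008,-0.014,0.043,-7,0,0],
  [0.008,-0.019,0.041,-7,0,0],
  [0.008,-0.024,0.039,-7,0,0],
])

```text
t: 20.75
ee_pos: [541.8, 47.6, 223.2]
orientation: [0.445, 1.497, -0.411]
ft_force: [0.1, 0.2, -1.2]
width: 43.9
```

Call:
carry_out([
  [0.008,-0.028,0.036,-7,0,0],
  [0.009,-0.033,0.032,-7,0,0],
  [0.009,-0.036,0.028,-7,0,0],
  [0.006,-0.02,0.012,-5,0,0],
  [0,0,0,0,0,0],
])

```text
t: 21.38
ee_pos: [607.0, -117.9, 188.6]
orientation: [0.081, 1.533, -0.061]
ft_force: [-0.6, 0.1, -0.5]
width: 43.6
```

Run:
```python
from h import *
st();plan([572.5,-117.5,110],83.5,n=4)
```

```text
t 21.375 ee [ 607.  -117.9  188.6] rv [ 0.081  1.533 -0.061] F [-0.6  0.1 -0.5] w 43.61670691066451 q [-0.22  0.44  1.7   0.02  0.97 -1.71]
[[ 0.037  0.09   0.995]
 [ 0.011  0.996 -0.091]
 [-0.999  0.014  0.036]]
n 4 d [-34.5   0.4 -78.6] rot [ 1.3  2.  -0.8]
[[0.0193, -0.001, -0.0093, 0.3, 0.5, -0.2], [0.0194, -0.0009, -0.0091, 0.3, 0.5, -0.2], [0.0195, -0.0009, -0.0089, 0.3, 0.5, -0.2], [0.0196, -0.0009, -0.0088, 0.3, 0.5, -0.2]]
```

Call:
carry_out([
  [0.019,-0.001,-0.009,0.3,0.6,-0.2],
  [0.019,-0.001,-0.009,0.3,0.6,-0.2],
  [0.019,-0.001,-0.009,0.3,0.5,-0.2],
  [0.016,-0.001,-0.008,0.3,0.4,-0.2],
  [0,0,0,0,0,0],
  [0,0,0,0,0,0],
])

```text
t: 22.12
ee_pos: [569.5, -115.6, 108.7]
orientation: [0.091, 1.576, -0.089]
ft_force: [-0.4, 0.6, -0.6]
width: 44.1
```

Run:
```python
from h import *
st();plan([572.5,-117.5,38],83.5,n=4)
```

```text
t 22.125 ee [ 569.5 -115.6  108.7] rv [ 0.091  1.576 -0.089] F [-0.4  0.6 -0.6] w 44.092023949164265 q [-0.22  0.51  1.8  -0.    0.84 -1.68]
[[-0.007  0.114  0.993]
 [ 0.001  0.993 -0.114]
 [-1.     0.    -0.007]]
n 4 d [  3.   -1.9 -70.7] rot [-0.1 -0.4 -0. ]
[[0.0177, -0.0004, 0.0009, -0.0, -0.1, -0.0], [0.0177, -0.0004, 0.0009, -0.0, -0.1, -0.0], [0.0177, -0.0004, 0.0009, -0.0, -0.1, -0.0], [0.0177, -0.0004, 0.0008, -0.0, -0.1, -0.0]]
```

Call:
carry_out([
  [0.015,0,0.001,0,-0.1,0],
  [0.013,-0.001,0.001,0,-0.1,0],
  [0.01,0,0.001,0,0,0],
  [0,0,0,0,0,0],
])

```text
t: 22.62
ee_pos: [573.6, -117.2, 68.8]
orientation: [0.09, 1.57, -0.09]
ft_force: [-0.6, -0.3, -1.3]
width: 44.1
```

Call:
carry_out([
  [0.01,0,0,0,0,0],
  [0.01,0,0,0,0,0],
  [0.01,0,0,0,0,0],
  [0,0,0,0,0,0],
])

```text
t: 23.12
ee_pos: [573.7, -117.2, 36.7]
orientation: [0.09, 1.57, -0.09]
ft_force: [-0.4, -0.0, -0.3]
width: 43.8
```

Call:
carry_out([
  [0,0,0,0,0,0],
  [0,0,0,0,0,0],
  [0,0,0,0,0,0],
], grip=1)

```text
t: 23.5
ee_pos: [573.7, -117.3, 36.8]
orientation: [0.09, 1.57, -0.09]
ft_force: [0.4, -0.7, -3.1]
width: 32.0
```

Width 32.0, so this is block_c. Lift it and carry it to the +y bay.

Call:
carry_out([
  [-0.02,0,0,0,0,0],
  [-0.03,0,0,0,0,0],
  [-0.03,0,0,0,0,0],
  [-0.03,0,0,0,0,0],
  [0,0,0,0,0,0],
])

```text
t: 24.12
ee_pos: [573.9, -117.2, 154.8]
orientation: [0.09, 1.568, -0.09]
ft_force: [1.4, -0.3, -3.2]
width: 31.5
```

Run:
```python
from h import *
st();plan([538.3,228.1,130],100.4,n=8)
```

```text
t 24.125 ee [ 573.9 -117.2  154.8] rv [ 0.09   1.568 -0.09 ] F [ 1.4 -0.3 -3.2] w 31.496666399976775 q [-0.22  0.45  1.77  0.    0.92 -1.68]
[[ 0.001  0.114  0.993]
 [-0.     0.993 -0.114]
 [-1.    -0.     0.001]]
n 8 d [-35.6 345.3 -24.8] rot [-17.    0.1   0. ]
[[0.0031, 0.0424, -0.0094, -2.1, 0.0, 0.0], [0.0031, 0.0427, -0.0078, -2.1, 0.0, 0.0], [0.0031, 0.043, -0.0062, -2.1, 0.0, 0.0], [0.0031, 0.0432, -0.0046, -2.1, 0.0, 0.0], [0.0031, 0.0433, -0.003, -2.1, 0.0, 0.0], [0.0031, 0.0434, -0.0014, -2.1, 0.0, 0.0], [0.0031, 0.0434, 0.0002, -2.1, 0.0, 0.0], [0.0031, 0.0434, 0.0018, -2.1, 0.0, 0.0]]
```

Call:
carry_out([
  [0.001,0.042,-0.009,-2.1,0,0],
  [0.001,0.043,-0.008,-2.1,0,0],
  [0.001,0.043,-0.006,-2.1,0,0],
  [0.001,0.043,-0.005,-2.1,0,0],
  [0.001,0.043,-0.003,-2.1,0,0],
  [0.001,0.043,-0.001,-2.1,0,0],
  [0.001,0.043,0,-2.1,0,0],
  [0.001,0.025,0.001,-2.1,0,0],
])

```text
t: 25.12
ee_pos: [534.7, 215.6, 141.1]
orientation: [-0.145, 1.571, 0.143]
ft_force: [0.2, -0.4, -3.0]
width: 31.7
```

Call:
carry_out([
  [0,0,0,0,0,0],
  [0,0,0,0,0,0],
])

```text
t: 25.38
ee_pos: [533.1, 216.4, 139.5]
orientation: [-0.148, 1.574, 0.144]
ft_force: [-0.0, -0.2, -3.9]
width: 31.8
```

Run:
```python
from h import *
st();plan([538.3,228.1,80],100.4,n=4)
```

```text
t 25.375 ee [533.1 216.4 139.5] rv [-0.148  1.574  0.144] F [-0.  -0.2 -3.9] w 31.78959484019631 q [ 0.37  0.46  1.79 -0.    0.89 -1.39]
[[-0.007 -0.185  0.983]
 [-0.003  0.983  0.185]
 [-1.    -0.002 -0.008]]
n 4 d [  5.2  11.7 -59.5] rot [ 0.3 -0.5  0.1]
[[0.0149, 0.0027, 0.0019, 0.1, -0.1, 0.0], [0.0149, 0.0027, 0.0019, 0.1, -0.1, 0.0], [0.0149, 0.0027, 0.0019, 0.1, -0.1, 0.0], [0.0149, 0.0026, 0.0018, 0.1, -0.1, 0.0]]
```

Call:
carry_out([
  [0.015,0.003,0.002,0,-0.1,0],
  [0.015,0.003,0.002,0,-0.1,0],
  [0.015,0.003,0.002,0,-0.1,0],
  [0.015,0.002,0.002,0,-0.1,0],
  [0,0,0,0,0,0],
  [0,0,0,0,0,0],
])

```text
t: 26.12
ee_pos: [538.6, 226.3, 73.4]
orientation: [-0.145, 1.569, 0.141]
ft_force: [0.4, -0.0, -2.6]
width: 32.0
```

Run:
```python
from h import *
st();plan([538.3,228.1,45],100.4,n=4)
snap("side","b1.png",crop=(170,120,290,210),scale=6)
```

```text
t 26.125 ee [538.6 226.3  73.4] rv [-0.145  1.569  0.141] F [ 0.4 -0.  -2.6] w 31.996303058827966 q [ 0.38  0.57  1.8  -0.    0.77 -1.37]
[[-0.003 -0.181  0.983]
 [-0.003  0.983  0.181]
 [-1.    -0.003 -0.003]]
n 4 d [ -0.3   1.8 -28.4] rot [ 0.  -0.2  0.2]
[[0.0071, 0.0005, 0.0, 0.0, -0.0, 0.0], [0.0071, 0.0005, 0.0, 0.0, -0.0, 0.0], [0.0071, 0.0005, 0.0, 0.0, -0.0, 0.0], [0.0071, 0.0005, 0.0, 0.0, -0.0, 0.0]]
```

View pics/b1.png

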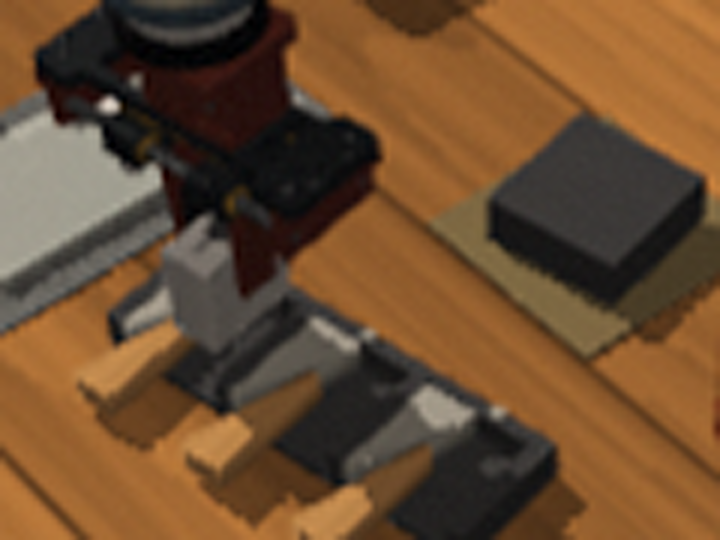

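The block at (215,290) is over the first bay. Lower it.

Call:
carry_out([
  [0.009,0.001,0,0,0,0],
  [0.009,0.001,0,0,0,0],
  [0.005,0,0,0,0,0],
  [0,0,0,0,0,0],
])

```text
t: 26.68
ee_pos: [538.6, 228.5, 49.8]
orientation: [-0.145, 1.568, 0.141]
ft_force: [-0.3, 0.5, -2.9]
width: 31.8
```

Call:
carry_out([
  [0.004,0,0,0,0,0],
  [0.003,0,0,0,0,0],
  [0.002,0,0,0,0,0],
])

```text
t: 27.05
ee_pos: [539.0, 228.6, 40.6]
orientation: [-0.145, 1.567, 0.141]
ft_force: [-0.0, 0.3, -3.3]
width: 32.2
```

Entered cleanly. Final small lowering until contact.

Call:
carry_out([
  [0.002,0,0,0,0,0],
  [0.001,0,0,0,0,0],
  [0.001,0,0,0,0,0],
])

```text
t: 27.42
ee_pos: [539.1, 228.6, 38.8]
orientation: [-0.145, 1.567, 0.141]
ft_force: [-4.4, -1.9, 8.2]
width: 31.5
```

Run:
```python
from h import *
st()
```

```text
t 27.425 ee [539.1 228.6  38.8] rv [-0.145  1.567  0.141] F [-4.4 -1.9  8.2] w 31.490701862398808 q [ 0.38  0.63  1.81 -0.    0.71 -1.37]
[[-0.001 -0.181  0.983]
 [-0.002  0.983  0.181]
 [-1.    -0.002 -0.001]]
```

Call:
carry_out([
  [0,0,0,0,0,0],
  [0,0,0,0,0,0],
  [0,0,0,0,0,0],
  [-0.02,0,0,0,0,0],
  [-0.04,0,0,0,0,0],
  [-0.05,0,0,0,0,0],
  [0,0,0,0,0,0],
], grip=0.5)

```text
t: 28.3
ee_pos: [540.6, 229.4, 156.1]
orientation: [-0.144, 1.563, 0.142]
ft_force: [0.2, -0.2, -0.4]
width: 44.2
```

Run:
```python
from h import *
st();plan([566,-175,140],83.5,n=9)
```

```text
t 28.3 ee [540.6 229.4 156.1] rv [-0.144  1.563  0.142] F [ 0.2 -0.2 -0.4] w 44.165883234483736 q [ 0.38  0.45  1.76 -0.    0.92 -1.37]
[[ 0.003 -0.181  0.983]
 [-0.001  0.983  0.181]
 [-1.    -0.001  0.003]]
n 9 d [  25.4 -404.4  -16.1] rot [16.9  0.2  0.1]
[[0.0018, -0.0447, -0.0054, 1.9, 0.0, 0.0], [0.0018, -0.0449, -0.0039, 1.9, 0.0, 0.0], [0.0018, -0.045, -0.0024, 1.9, 0.0, 0.0], [0.0018, -0.045, -0.0009, 1.9, 0.0, 0.0], [0.0018, -0.045, 0.0005, 1.9, 0.0, 0.0], [0.0018, -0.045, 0.002, 1.9, 0.0, 0.0], [0.0018, -0.0449, 0.0035, 1.9, 0.0, 0.0], [0.0018, -0.0447, 0.005, 1.9, 0.0, 0.0], [0.0018, -0.0446, 0.0064, 1.9, 0.0, 0.0]]
```

Call:
carry_out([
  [0,-0.045,-0.005,1.9,0,0],
  [0,-0.045,-0.004,1.9,0,0],
  [0,-0.045,-0.002,1.9,0,0],
  [0,-0.045,-0.001,1.9,0,0],
  [0,-0.045,0,1.9,0,0],
  [0,-0.045,0.002,1.9,0,0],
  [0,-0.045,0.003,1.9,0,0],
  [0,-0.045,0.005,1.9,0,0],
])

```text
t: 29.3
ee_pos: [560.8, -138.3, 158.4]
orientation: [0.068, 1.565, -0.067]
ft_force: [1.6, 0.5, 0.6]
width: 44.3
```

Call:
carry_out([
  [0,-0.02,0.003,1.9,0,0],
  [0,0,0,0,0,0],
  [0,0,0,0,0,0],
])

```text
t: 29.68
ee_pos: [561.2, -160.1, 158.1]
orientation: [0.098, 1.566, -0.096]
ft_force: [1.0, 0.3, 0.3]
width: 44.2
```

Run:
```python
from h import *
st();plan([566,-175,85],83.5,n=4)
```

```text
t 29.675 ee [ 561.2 -160.1  158.1] rv [ 0.098  1.566 -0.096] F [1.  0.3 0.3] w 44.150106949615854 q [-0.3   0.44  1.77  0.    0.92 -1.75]
[[ 0.003  0.123  0.992]
 [ 0.001  0.992 -0.123]
 [-1.     0.002  0.003]]
n 4 d [  4.8 -14.9 -73.1] rot [-0.6  0.2 -0.1]
[[0.0183, -0.0036, 0.0016, -0.1, 0.0, -0.0], [0.0183, -0.0036, 0.0016, -0.1, 0.0, -0.0], [0.0183, -0.0036, 0.0016, -0.1, 0.0, -0.0], [0.0183, -0.0036, 0.0016, -0.1, 0.0, -0.0]]
```

Call:
carry_out([
  [0.018,-0.004,0.002,0,0,0],
  [0.018,-0.004,0.002,0,0,0],
  [0.018,-0.004,0.001,0,0,0],
  [0.01,-0.003,0.001,0,0,0],
  [0,0,0,0,0,0],
  [0,0,0,0,0,0],
])

```text
t: 30.42
ee_pos: [564.9, -173.1, 87.8]
orientation: [0.096, 1.569, -0.091]
ft_force: [-0.6, 0.3, 0.4]
width: 43.8
```

Run:
```python
from h import *
st();plan([566,-175,37],83.5,n=4)
```

```text
t 30.425 ee [ 564.9 -173.1   87.8] rv [ 0.096  1.569 -0.091] F [-0.6  0.3  0.4] w 43.76783553058639 q [-0.32  0.56  1.79  0.    0.8  -1.77]
[[-0.     0.119  0.993]
 [ 0.003  0.993 -0.119]
 [-1.     0.003 -0.001]]
n 4 d [  1.1  -1.9 -50.8] rot [-0.3 -0.  -0.2]
[[0.0127, -0.0005, 0.0003, -0.1, -0.0, -0.0], [0.0127, -0.0005, 0.0003, -0.1, -0.0, -0.0], [0.0127, -0.0005, 0.0003, -0.1, -0.0, -0.0], [0.0127, -0.0005, 0.0003, -0.1, -0.0, -0.0]]
```

Call:
carry_out([
  [0.013,-0.001,0,0,0,0],
  [0.013,-0.001,0,0,0,0],
  [0.013,0,0,0,0,0],
  [0.01,0,0,0,0,0],
  [0,0,0,0,0,0],
])

```text
t: 31.05
ee_pos: [564.9, -175.1, 35.8]
orientation: [0.096, 1.568, -0.091]
ft_force: [0.3, -0.1, 0.7]
width: 43.7
```

Call:
carry_out([
  [0,0,0,0,0,0],
  [0,0,0,0,0,0],
  [0,0,0,0,0,0],
], grip=1)

```text
t: 31.42
ee_pos: [565.1, -175.1, 36.1]
orientation: [0.096, 1.568, -0.092]
ft_force: [0.4, 0.2, -2.5]
width: 29.9
```

Call:
carry_out([
  [-0.02,0,0,0,0,0],
  [-0.03,0,0,0,0,0],
  [-0.03,0,0,0,0,0],
  [-0.03,0,0,0,0,0],
  [0,0,0,0,0,0],
])

```text
t: 32.05
ee_pos: [565.2, -175.5, 154.2]
orientation: [0.095, 1.566, -0.092]
ft_force: [0.2, -0.7, -3.2]
width: 30.2
```

Run:
```python
from h import *
st();plan([552.8,149.4,140],100.4,n=8)
```

```text
t 32.05 ee [ 565.2 -175.5  154.2] rv [ 0.095  1.566 -0.092] F [ 0.2 -0.7 -3.2] w 30.187390427922303 q [-0.32  0.46  1.76  0.    0.92 -1.78]
[[ 0.003  0.119  0.993]
 [ 0.002  0.993 -0.119]
 [-1.     0.002  0.003]]
n 8 d [-12.4 324.9 -14.2] rot [-17.2   0.2  -0.1]
[[0.0018, 0.0401, -0.0064, -2.2, 0.0, -0.0], [0.0018, 0.0403, -0.0049, -2.2, 0.0, -0.0], [0.0018, 0.0405, -0.0033, -2.2, 0.0, -0.0], [0.0018, 0.0406, -0.0018, -2.2, 0.0, -0.0], [0.0018, 0.0406, -0.0003, -2.2, 0.0, -0.0], [0.0018, 0.0406, 0.0012, -2.2, 0.0, -0.0], [0.0018, 0.0405, 0.0028, -2.2, 0.0, -0.0], [0.0018, 0.0404, 0.0043, -2.2, 0.0, -0.0]]
```

Call:
carry_out([
  [0,0.04,-0.006,-2.2,0,0],
  [0,0.04,-0.005,-2.2,0,0],
  [0,0.04,-0.003,-2.2,0,0],
  [0,0.04,-0.002,-2.2,0,0],
  [0,0.04,0,-2.2,0,0],
  [0,0.04,0.001,-2.2,0,0],
  [0,0.04,0.003,-2.2,0,0],
  [0,0.035,0.004,-2,0,0],
])

```text
t: 33.05
ee_pos: [547.2, 147.3, 149.5]
orientation: [-0.148, 1.569, 0.149]
ft_force: [0.0, -0.0, -3.7]
width: 30.7
```

Call:
carry_out([
  [0,0,0,0,0,0],
  [0,0,0,0,0,0],
])

```text
t: 33.3
ee_pos: [545.6, 148.9, 148.0]
orientation: [-0.151, 1.571, 0.152]
ft_force: [-0.8, 0.4, -2.8]
width: 30.6
```

Run:
```python
from h import *
st();plan([552.8,149.4,75],100.4,n=5)
```

```text
t 33.3 ee [545.6 148.9 148. ] rv [-0.151  1.571  0.152] F [-0.8  0.4 -2.8] w 30.60960984573174 q [ 0.24  0.44  1.81  0.    0.9  -1.52]
[[-0.006 -0.191  0.981]
 [ 0.     0.982  0.191]
 [-1.     0.001 -0.006]]
n 5 d [  7.2   0.5 -73. ] rot [ 0.6 -0.3 -0.1]
[[0.0146, -0.0002, 0.0015, 0.1, -0.1, -0.0], [0.0146, -0.0002, 0.0015, 0.1, -0.1, -0.0], [0.0146, -0.0002, 0.0015, 0.1, -0.1, -0.0], [0.0146, -0.0002, 0.0015, 0.1, -0.1, -0.0], [0.0146, -0.0002, 0.0014, 0.1, -0.1, -0.0]]
```

Call:
carry_out([
  [0.015,0,0.002,0.1,0,0],
  [0.015,0,0.002,0.1,0,0],
  [0.015,0,0.001,0.1,0,0],
  [0.015,0,0.001,0.1,0,0],
  [0.01,0,0.001,0.1,0,0],
  [0,0,0,0,0,0],
  [0,0,0,0,0,0],
])

```text
t: 34.17
ee_pos: [551.8, 147.0, 71.0]
orientation: [-0.141, 1.575, 0.141]
ft_force: [-0.1, 0.6, -3.8]
width: 29.9
```

Run:
```python
from h import *
st();plan([552.8,149.4,50],100.4,n=3)
```

```text
t 34.175 ee [551.8 147.   71. ] rv [-0.141  1.575  0.141] F [-0.1  0.6 -3.8] w 29.92542460991955 q [ 0.24  0.56  1.83  0.    0.76 -1.51]
[[-0.009 -0.178  0.984]
 [-0.001  0.984  0.178]
 [-1.     0.001 -0.009]]
n 3 d [  1.    2.4 -21. ] rot [-0.1 -0.5 -0. ]
[[0.007, 0.0007, 0.0005, -0.0, -0.2, -0.0], [0.007, 0.0007, 0.0005, -0.0, -0.2, -0.0], [0.007, 0.0007, 0.0005, -0.0, -0.2, -0.0]]
```

Call:
carry_out([
  [0.008,0.001,0.001,0,-0.3,0],
  [0.007,0.001,0,0,-0.2,0],
  [0.005,0,0,0,0,0],
  [0,0,0,0,0,0],
])

```text
t: 34.67
ee_pos: [553.0, 149.7, 50.7]
orientation: [-0.14, 1.564, 0.141]
ft_force: [-0.1, -0.1, -2.5]
width: 30.4
```

Call:
carry_out([
  [0.004,0,0,0,0,0],
  [0.003,0,0,0,0,0],
  [0.002,0,0,0,0,0],
])

```text
t: 35.05
ee_pos: [553.3, 149.8, 41.5]
orientation: [-0.14, 1.563, 0.142]
ft_force: [-0.1, -0.2, -3.2]
width: 30.1
```

Call:
carry_out([
  [0.002,0,0,0,0,0],
  [0.001,0,0,0,0,0],
])

```text
t: 35.3
ee_pos: [553.4, 149.8, 38.2]
orientation: [-0.14, 1.563, 0.142]
ft_force: [-0.1, -0.4, -3.1]
width: 30.4
```

Call:
carry_out([
  [0.001,0,0,0,0,0],
  [0.001,0,0,0,0,0],
])

```text
t: 35.55
ee_pos: [553.5, 149.8, 37.9]
orientation: [-0.14, 1.564, 0.142]
ft_force: [-4.8, -0.8, 11.0]
width: 30.5
```

Call:
carry_out([
  [0,0,0,0,0,0],
  [0,0,0,0,0,0],
  [0,0,0,0,0,0],
  [-0.02,0,0,0,0,0],
  [-0.04,0,0,0,0,0],
  [-0.05,0,0,0,0,0],
  [0,-0.01,-0.05,0,0,0],
  [0,-0.02,-0.06,0,0,0],
], grip=0.5)

```text
t: 36.55
ee_pos: [454.2, 101.5, 156.8]
orientation: [-0.14, 1.553, 0.144]
ft_force: [0.1, -0.3, 0.3]
width: 44.0
```

Call:
carry_out([
  [0,-0.05,0,7,0,0],
  [0,-0.05,0,7,0,0],
  [0,0,0,7,0,0],
], grip=0.25)

```text
t: 36.92
ee_pos: [462.4, -1.2, 160.7]
orientation: [0.157, 1.55, -0.15]
ft_force: [0.6, 0.8, -0.3]
width: 65.8
```

Run:
```python
from h import *
st()
b=snap("top"); p=b["pixels"]
C=np.zeros((560,800,3),np.uint8)
C[:,:460]=cv2.resize(p[175:245,135:192],(460,560),interpolation=cv2.INTER_CUBIC)
C[:,470:]=cv2.resize(p[175:270,370:426],(330,560),interpolation=cv2.INTER_CUBIC)
cv2.imwrite("pics/m5.png",C)
```

```text
t 36.925 ee [462.4  -1.2 160.7] rv [ 0.157  1.55  -0.15 ] F [ 0.6  0.8 -0.3] w 65.80495586557275 q [-0.03  0.27  2.04  0.01  0.81 -1.41]
[[ 0.016  0.195  0.981]
 [ 0.003  0.981 -0.195]
 [-1.     0.006  0.015]]
```

View pics/m5.png

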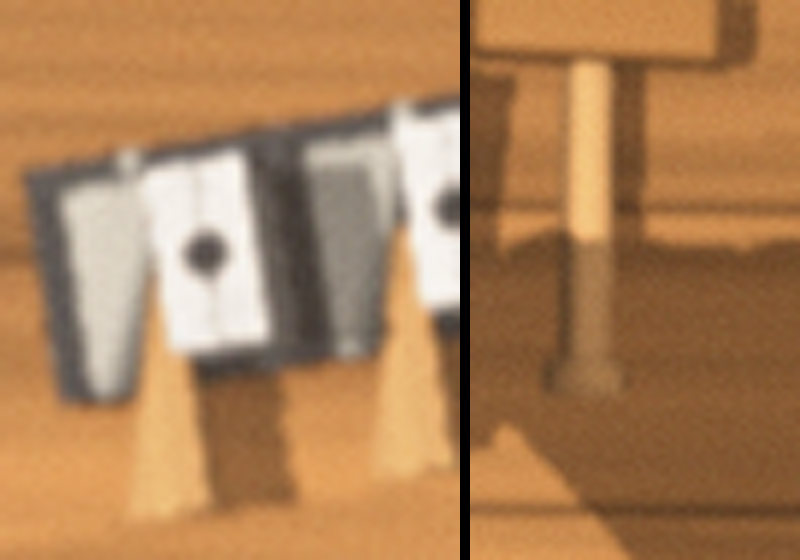

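m5: both blocks stand in their bays, with hole centres at (207,252) and (455,207). The mallet has been knocked. Its head's lower edge now runs to (717,57), with the handle (590,60) to (586,375).

Run:
```python
from h import *
b=snap("top")
M=lambda q,z:w(b,((q[0]-470+.5)/5.893-.5+370,(q[1]+.5)/5.895-.5+175),z)
print("edge/handle",M((591,53),36),M((591,62),30),"knobc",M((586,376),34),"corner",M((716,57),36))
L=lambda q,z:w(b,((q[0]+.5)/8.07-.5+135,(q[1]+.5)/8-.5+175),z)
print("block A",L((207,252),68),"block B",L((453,206),68),"buttA",L((170,516),28),"buttB",L((412,472),28))
plan([600,-350,120],0)
# brown-head segmentation for size
hsv=cv2.cvtColor(b["pixels"],cv2.COLOR_BGR2HSV)
cv2.imwrite("pics/m6.png",cv2.resize(b["pixels"][140:250,355:440],(618,800),interpolation=cv2.INTER_CUBIC)[:600])
```

```text
edge/handle [ 609.1 -372.4   36. ] [ 605.7 -374.1   30. ] knobc [ 464.4 -368.4   34. ] corner [ 608.  -428.9   36. ]
block A [539.2 227.5  68. ] block B [554.9 150.2  68. ] buttA [455.3 244.1  28. ] buttB [470.6 166.2  28. ]
n 8 d [ 137.3 -350.6  -40.6] rot [79.1  0.5 -0.9]
[[0.0052, -0.0398, 0.0251, 9.9, 0.1, -0.1], [0.0052, -0.0349, 0.0315, 9.9, 0.1, -0.1], [0.0053, -0.029, 0.0371, 9.9, 0.1, -0.1], [0.0053, -0.0222, 0.0415, 9.9, 0.1, -0.1], [0.0053, -0.0147, 0.0447, 9.9, 0.1, -0.1], [0.0052, -0.0068, 0.0466, 9.9, 0.1, -0.1], [0.0052, 0.0013, 0.047, 9.9, 0.1, -0.1], [0.0051, 0.0094, 0.0461, 9.9, 0.1, -0.1]]
```

View pics/m6.png

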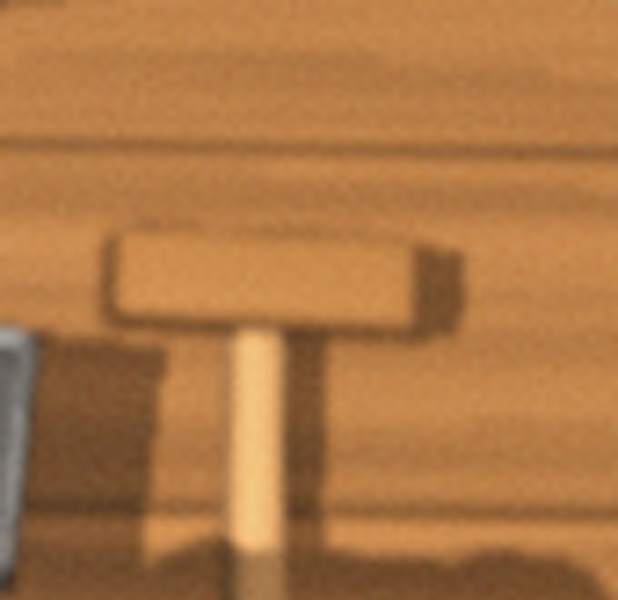

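Run:
```python
from h import *
b=snap("top")
M=lambda q,z:w(b,((q[0]+.5)/7.273-.5+355,(q[1]+.5)/7.273-.5+140),z)
for q in((120,232),(415,243),(413,330),(115,320),(265,281)):print(M(q,36))
c=M((265,281),36)[:2];g=c+27*np.array([np.sin(np.radians(2.2)),np.cos(np.radians(2.2))]);print("grip",g)
plan([*g,110],-2.2,n=8)
```

```text
[ 640.8 -322.2   36. ]
[ 638.3 -430.4   36. ]
[ 606.2 -428.9   36. ]
[ 608.4 -319.9   36. ]
[ 623.5 -375.    36. ]
grip [ 624.53647085 -348.01990126]
n 8 d [ 162.  -349.1  -50.3] rot [81.5  0.4 -0.9]
[[0.0064, -0.0392, 0.0279, 10.2, 0.1, -0.1], [0.0065, -0.0336, 0.0344, 10.2, 0.1, -0.1], [0.0065, -0.027, 0.0398, 10.2, 0.1, -0.1], [0.0065, -0.0195, 0.0439, 10.2, 0.1, -0.1], [0.0065, -0.0114, 0.0467, 10.2, 0.1, -0.1], [0.0065, -0.003, 0.048, 10.2, 0.1, -0.1], [0.0064, 0.0056, 0.0478, 10.2, 0.1, -0.1], [0.0064, 0.014, 0.046, 10.2, 0.1, -0.1]]
```

Call:
carry_out([
  [0,-0.039,0.028,10,0,0],
  [0,-0.034,0.034,10,0,0],
  [0,-0.027,0.04,10,0,0],
  [0,-0.02,0.044,10,0,0],
  [0,-0.011,0.047,10,0,0],
  [0,-0.003,0.048,10,0,0],
  [0.005,0.006,0.048,10,0,0],
  [0.005,0.014,0.046,10,0,0],
], grip=0.3)

```text
t: 38.08
ee_pos: [635.5, -348.0, 155.8]
orientation: [1.233, 1.191, -1.206]
ft_force: [0.1, 0.3, -0.2]
width: 61.6
```

Call:
carry_out([
  [0,0,0,0,0,0],
  [0,0,0,0,0,0],
])

```text
t: 38.33
ee_pos: [636.5, -348.5, 155.2]
orientation: [1.23, 1.194, -1.203]
ft_force: [-1.0, 0.6, 0.1]
width: 61.4
```

Run:
```python
from h import *
st();plan([624.5,-348,60],-2.2,n=4)
```

```text
t 38.325 ee [ 636.5 -348.5  155.2] rv [ 1.23   1.194 -1.203] F [-1.   0.6  0.1] w 61.3796226645878 q [-0.52  0.63  1.44  0.01  1.06 -0.52]
[[ 0.018  1.    -0.012]
 [ 0.004 -0.012 -1.   ]
 [-1.     0.018 -0.005]]
n 4 d [-12.    0.5 -95.2] rot [ 1.5 -0.3 -1. ]
[[0.0237, -0.0034, 0.0, 0.4, -0.1, -0.3], [0.0237, -0.0033, 0.0, 0.4, -0.1, -0.3], [0.0238, -0.0032, -0.0, 0.4, -0.1, -0.3], [0.0238, -0.0031, -0.0, 0.4, -0.1, -0.3]]
```

Call:
carry_out([
  [0.024,-0.003,0,0.4,0,-0.3],
  [0.024,-0.003,0,0.4,0,-0.3],
  [0.024,-0.003,0,0.4,0,-0.2],
  [0.018,-0.003,0,0.3,0,-0.2],
  [0,0,0,0,0,0],
  [0,0,0,0,0,0],
])

```text
t: 39.08
ee_pos: [622.2, -341.9, 57.1]
orientation: [1.235, 1.205, -1.233]
ft_force: [0.7, -0.6, 0.7]
width: 61.6
```

Run:
```python
from h import *
st();plan([624.5,-348,7],-2.2,n=4)
snap("side","mg.png",crop=(330,220,430,295),scale=7)
```

```text
t 39.075 ee [ 622.2 -341.9   57.1] rv [ 1.235  1.205 -1.233] F [ 0.7 -0.6  0.7] w 61.56002421170746 q [-0.52  0.74  1.5   0.    0.91 -0.49]
[[-0.006  0.999 -0.031]
 [ 0.008 -0.031 -0.999]
 [-1.    -0.006 -0.008]]
n 4 d [  2.3  -6.1 -50.1] rot [ 0.4 -0.4  0.4]
[[0.0125, 0.0007, 0.0016, 0.1, -0.1, 0.1], [0.0125, 0.0007, 0.0016, 0.1, -0.1, 0.1], [0.0125, 0.0007, 0.0016, 0.1, -0.1, 0.1], [0.0125, 0.0006, 0.0015, 0.1, -0.1, 0.1]]
```

View pics/mg.png

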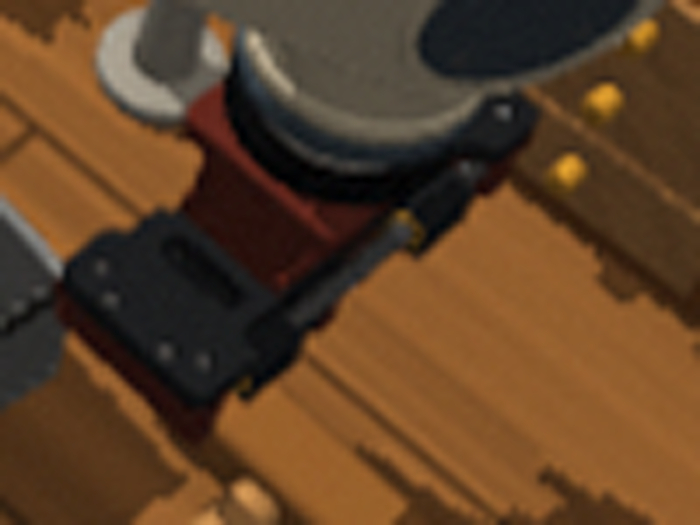

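mg: the gripper hides the head. The knob at (245,505) is where expected, and the body is clear of the chamber and mandrel. Descend and grip the head.

Call:
carry_out([
  [0.014,0.001,0.002,0,-0.1,0.1],
  [0.013,0.001,0.002,0,-0.1,0.1],
  [0.011,0,0.002,0,-0.1,0.1],
  [0.007,0,0,0,0,0],
  [0,0,0,0,0,0],
])

```text
t: 39.75
ee_pos: [624.7, -348.9, 10.1]
orientation: [1.234, 1.194, -1.231]
ft_force: [0.1, 0.4, -0.4]
width: 61.9
```

Run:
```python
from h import *
st()
```

```text
t 39.75 ee [ 624.7 -348.9   10.1] rv [ 1.234  1.194 -1.231] F [ 0.1  0.4 -0.4] w 61.853281302929545 q [-0.53  0.81  1.5   0.    0.84 -0.5 ]
[[ 0.001  1.    -0.031]
 [ 0.001 -0.031 -1.   ]
 [-1.     0.001 -0.001]]
```

Call:
carry_out([
  [0.003,0,0,0,0,0],
  [0,0,0,0,0,0],
  [0,0,0,0,0,0],
  [0,0,0,0,0,0],
  [0,0,0,0,0,0],
], grip=1)

```text
t: 40.38
ee_pos: [625.2, -349.0, 7.7]
orientation: [1.233, 1.193, -1.23]
ft_force: [0.8, 0.3, -1.4]
width: 35.9
```

Call:
carry_out([
  [-0.02,0,0,0,0,0],
  [-0.03,0,0,0,0,0],
  [-0.04,0,0,0,0,0],
  [-0.04,0,0,0,0,0],
  [-0.02,0,0,0,0,0],
  [0,0,0,0,0,0],
])

```text
t: 41.12
ee_pos: [624.3, -348.5, 166.0]
orientation: [1.234, 1.193, -1.23]
ft_force: [0.1, -0.2, -3.0]
width: 36.2
```

Run:
```python
from h import *
st();print(ctrl.get_obs()["moment"])
a=np.radians(10.4);x=np.array([np.cos(a),np.sin(a)])
for n,q in(("A",(455.5,244.2)),("B",(470,165.8))):
    for back in(28+25,):print(n,"TCP start",np.array(q)-x*back)
plan([415,170,170],-79.6,n=14)
```

```text
t 41.125 ee [ 624.3 -348.5  166. ] rv [ 1.234  1.193 -1.23 ] F [ 0.1 -0.2 -3. ] w 36.16103653873755 q [-0.53  0.61  1.45  0.    1.08 -0.5 ]
[[ 0.002  0.999 -0.032]
 [ 0.001 -0.032 -0.999]
 [-1.     0.002 -0.001]]
[ 0.03239239  0.01857396 -0.01974857]
A TCP start [403.37071205 234.6324853 ]
B TCP start [417.87071205 156.2324853 ]
n 14 d [-209.3  518.5    4. ] rot [77.8 -0.1 -0.1]
[[-0.0003, -0.0161, -0.0365, 5.6, -0.0, -0.0], [-0.0003, -0.0196, -0.0348, 5.6, -0.0, -0.0], [-0.0003, -0.0229, -0.0328, 5.6, -0.0, -0.0], [-0.0003, -0.0259, -0.0304, 5.6, -0.0, -0.0], [-0.0003, -0.0287, -0.0277, 5.6, -0.0, -0.0], [-0.0003, -0.0313, -0.0248, 5.6, -0.0, -0.0], [-0.0003, -0.0336, -0.0217, 5.6, -0.0, -0.0], [-0.0003, -0.0355, -0.0183, 5.6, -0.0, -0.0], [-0.0003, -0.0371, -0.0148, 5.6, -0.0, -0.0], [-0.0003, -0.0384, -0.0111, 5.6, -0.0, -0.0], [-0.0003, -0.0393, -0.0074, 5.6, -0.0, -0.0], [-0.0003, -0.0398, -0.0035, 5.6, -0.0, -0.0], [-0.0003, -0.0399, 0.0003, 5.6, -0.0, -0.0], [-0.0003, -0.0397, 0.0042, 5.6, -0.0, -0.0]]
```

Call:
carry_out([
  [0,-0.016,-0.036,5.6,0,0],
  [0,-0.02,-0.035,5.6,0,0],
  [0,-0.023,-0.033,5.6,0,0],
  [0,-0.026,-0.03,5.6,0,0],
  [0,-0.029,-0.028,5.6,0,0],
  [0,-0.031,-0.025,5.6,0,0],
  [0,-0.034,-0.022,5.6,0,0],
  [0,-0.036,-0.018,5.6,0,0],
])

```text
t: 42.12
ee_pos: [497.5, -41.7, 155.2]
orientation: [1.791, 0.695, -1.812]
ft_force: [0.0, 0.6, -3.8]
width: 35.5
```

Run:
```python
from h import *
st();plan([400,234,150],-79.6,n=8)
```

```text
t 42.125 ee [497.5 -41.7 155.2] rv [ 1.791  0.695 -1.812] F [ 0.   0.6 -3.8] w 35.53736048630949 q [-0.11  0.34  1.95  0.01  0.87  0.73]
[[-0.014  0.665 -0.747]
 [ 0.006 -0.747 -0.665]
 [-1.    -0.013  0.006]]
n 8 d [-97.5 275.7  -5.2] rot [31.3  0.6  0.7]
[[0.001, -0.0338, -0.0138, 3.9, 0.1, 0.1], [0.001, -0.0347, -0.0115, 3.9, 0.1, 0.1], [0.001, -0.0354, -0.0091, 3.9, 0.1, 0.1], [0.0009, -0.0359, -0.0066, 3.9, 0.1, 0.1], [0.0009, -0.0363, -0.0042, 3.9, 0.1, 0.1], [0.0008, -0.0365, -0.0017, 3.9, 0.1, 0.1], [0.0008, -0.0365, 0.0008, 3.9, 0.1, 0.1], [0.0007, -0.0364, 0.0033, 3.9, 0.1, 0.1]]
```

Call:
carry_out([
  [0,-0.034,-0.014,4,0,0.1],
  [0,-0.035,-0.012,4,0,0.1],
  [0,-0.035,-0.009,4,0,0.1],
  [0,-0.036,-0.007,4,0,0.1],
  [0,-0.036,-0.004,4,0,0.1],
  [0,-0.036,-0.002,4,0,0.1],
  [0,-0.036,0.001,4,0,0.1],
  [0,-0.025,0.003,3.5,0,0.1],
])

```text
t: 43.12
ee_pos: [396.4, 230.7, 147.5]
orientation: [2.108, 0.16, -2.16]
ft_force: [0.9, -0.6, -3.7]
width: 36.1
```

Call:
carry_out([
  [0,0,0,0,0,0],
  [0,0,0,0,0,0],
])

```text
t: 43.38
ee_pos: [394.6, 230.7, 145.8]
orientation: [2.101, 0.163, -2.16]
ft_force: [0.3, -0.0, -2.8]
width: 35.9
```

Run:
```python
from h import *
st();plan([401,234,40],-79.6,n=6)
```

```text
t 43.375 ee [394.6 230.7 145.8] rv [ 2.101  0.163 -2.16 ] F [ 0.3 -0.  -2.8] w 35.880190460231105 q [0.5  0.31 2.03 0.   0.83 1.91]
[[-0.026  0.163 -0.986]
 [-0.014 -0.987 -0.163]
 [-1.     0.009  0.028]]
n 6 d [   6.4    3.3 -105.8] rot [-1.   1.6 -0.5]
[[0.0176, -0.0005, -0.0016, -0.2, 0.3, -0.1], [0.0176, -0.0005, -0.0016, -0.2, 0.3, -0.1], [0.0176, -0.0005, -0.0015, -0.2, 0.3, -0.1], [0.0176, -0.0004, -0.0014, -0.2, 0.3, -0.1], [0.0176, -0.0004, -0.0013, -0.2, 0.3, -0.1], [0.0176, -0.0004, -0.0012, -0.2, 0.3, -0.1]]
```

Call:
carry_out([
  [0.018,0,-0.002,-0.2,0.3,-0.1],
  [0.018,0,-0.002,-0.2,0.3,-0.1],
  [0.018,0,-0.001,-0.2,0.3,-0.1],
  [0.018,0,-0.001,-0.2,0.3,-0.1],
  [0.018,0,-0.001,-0.2,0.3,-0.1],
  [0.012,0,-0.001,0,0,0],
  [0,0,0,0,0,0],
])

```text
t: 44.25
ee_pos: [403.2, 224.5, 39.4]
orientation: [2.124, 0.189, -2.13]
ft_force: [-0.2, -0.1, -3.0]
width: 36.3
```

Run:
```python
from h import *
st();plan([403,234.6,12],-79.6,n=3)
```

```text
t 44.25 ee [403.2 224.5  39.4] rv [ 2.124  0.189 -2.13 ] F [-0.2 -0.1 -3. ] w 36.26367830996561 q [ 0.48  0.51  2.08 -0.    0.55  1.88]
[[-0.003  0.178 -0.984]
 [-0.002 -0.984 -0.178]
 [-1.     0.002  0.003]]
n 3 d [ -0.2  10.1 -27.4] rot [-0.2  0.2 -0.1]
[[0.0091, -0.0034, -0.0006, -0.1, 0.1, -0.0], [0.0091, -0.0033, -0.0006, -0.1, 0.1, -0.0], [0.0091, -0.0033, -0.0006, -0.1, 0.1, -0.0]]
```

Call:
carry_out([
  [0.01,-0.003,0,0,0,0],
  [0.009,-0.003,0,0,0,0],
  [0.006,-0.002,0,0,0,0],
  [0,0,0,0,0,0],
])

```text
t: 44.75
ee_pos: [402.6, 233.2, 13.6]
orientation: [2.126, 0.19, -2.128]
ft_force: [-0.2, 0.2, -2.5]
width: 35.6
```

Call:
carry_out([
  [0,0,-0.01,0,0,0],
  [0,0,-0.006,0,0,0],
  [0,0,-0.004,0,0,0],
])

```text
t: 45.12
ee_pos: [424.1, 237.4, 14.1]
orientation: [2.127, 0.191, -2.127]
ft_force: [0.1, 0.4, -3.0]
width: 35.6
```

Run:
```python
from h import *
st()
```

```text
t 45.125 ee [424.1 237.4  14.1] rv [ 2.127  0.191 -2.127] F [ 0.1  0.4 -3. ] w 35.60817285662329 q [ 0.49  0.58  2.03 -0.    0.52  1.88]
[[ 0.     0.179 -0.984]
 [-0.001 -0.984 -0.179]
 [-1.     0.001  0.   ]]
```

Call:
carry_out([
  [0,0,-0.004,0,0,0],
  [0,0,-0.004,0,0,0],
  [0,0,-0.004,0,0,0],
  [0,0,-0.004,0,0,0],
])

```text
t: 45.62
ee_pos: [435.5, 237.9, 13.4]
orientation: [2.114, 0.186, -2.137]
ft_force: [-6.0, -0.4, -0.6]
width: 35.7
```

Call:
carry_out([
  [0,0,-0.005,0,0,0],
  [0,0,-0.005,0,0,0],
  [0,0,-0.005,0,0,0],
])

```text
t: 46.0
ee_pos: [444.1, 237.6, 12.0]
orientation: [2.097, 0.181, -2.149]
ft_force: [-6.2, -1.1, 0.7]
width: 36.1
```

Run:
```python
from h import *
st();plan([449,238.7,14],-79.6,n=1)
```

```text
t 46.0 ee [444.1 237.6  12. ] rv [ 2.097  0.181 -2.149] F [-6.2 -1.1  0.7] w 36.08210052181892 q [0.47 0.61 1.98 0.   0.58 1.86]
[[-0.023  0.178 -0.984]
 [-0.012 -0.984 -0.178]
 [-1.     0.007  0.025]]
n 1 d [4.9 1.1 2. ] rot [-0.1  1.4 -0.4]
[[-0.0021, -0.0002, -0.005, -0.1, 1.4, -0.4]]
```

Call:
carry_out([
  [-0.002,0,-0.005,0,1,-0.2],
  [0,0,-0.005,0,0.6,-0.1],
  [0,0,-0.005,0,0.3,0],
])

```text
t: 46.38
ee_pos: [450.8, 236.9, 11.7]
orientation: [2.116, 0.184, -2.133]
ft_force: [-12.8, 1.3, 4.3]
width: 36.0
```

Call:
carry_out([
  [0,0,-0.005,0,0.3,0],
  [0,0,-0.005,0,0.3,0],
])

```text
t: 46.62
ee_pos: [451.1, 235.9, 10.1]
orientation: [2.105, 0.179, -2.14]
ft_force: [-14.9, 3.8, 4.7]
width: 35.7
```

Run:
```python
from h import *
st()
```

```text
t 46.625 ee [451.1 235.9  10.1] rv [ 2.105  0.179 -2.14 ] F [-14.9   3.8   4.7] w 35.650991814418774 q [ 0.46  0.61  1.97 -0.01  0.58  1.86]
[[-0.015  0.179 -0.984]
 [-0.013 -0.984 -0.178]
 [-1.     0.01   0.017]]
```

Call:
carry_out([
  [-0.002,0,-0.01,0,0.8,0],
  [-0.002,0,-0.012,0,0.4,0],
  [-0.001,0,-0.012,0,0.4,0],
])

```text
t: 47.0
ee_pos: [455.7, 235.1, 8.9]
orientation: [2.069, 0.166, -2.164]
ft_force: [-27.2, 7.1, 13.0]
width: 36.2
```

Call:
carry_out([
  [0,0,0.012,0,0,0],
  [-0.002,0,0.015,0,1,0],
  [0,0,0,0,0,0],
])

```text
t: 47.38
ee_pos: [427.5, 230.2, 11.8]
orientation: [2.087, 0.168, -2.147]
ft_force: [-0.5, -0.3, -3.4]
width: 36.1
```

Run:
```python
from h import *
st();plan([455,237,13],-79.6,n=1)
```

```text
t 47.375 ee [427.5 230.2  11.8] rv [ 2.087  0.168 -2.147] F [-0.5 -0.3 -3.4] w 36.06950687200871 q [ 0.48  0.6   2.01 -0.02  0.57  1.88]
[[-0.026  0.179 -0.983]
 [-0.024 -0.984 -0.179]
 [-0.999  0.019  0.03 ]]
n 1 d [27.5  6.8  1.2] rot [-0.1  1.7 -1.1]
[[-0.0021, -0.0017, -0.0282, -0.1, 1.7, -1.1]]
```

Call:
carry_out([
  [-0.003,-0.003,0,0,1.7,-1.1],
  [-0.001,-0.003,0,0,0,0],
  [0,0,0,0,0,0],
])

```text
t: 47.75
ee_pos: [429.6, 237.3, 16.4]
orientation: [2.132, 0.193, -2.124]
ft_force: [0.3, 0.4, -3.2]
width: 35.9
```

Call:
carry_out([
  [-0.001,0,-0.02,0,0.3,0],
  [-0.002,0,-0.022,0,0.5,0],
])

```text
t: 48.0
ee_pos: [459.7, 241.8, 17.4]
orientation: [2.118, 0.186, -2.135]
ft_force: [-46.5, 12.4, 15.4]
width: 35.6
```

Call:
carry_out([
  [-0.002,0,-0.014,0,0.8,0],
  [-0.002,0,-0.014,0,0.8,0],
])

```text
t: 48.25
ee_pos: [461.1, 240.5, 15.9]
orientation: [2.085, 0.172, -2.159]
ft_force: [-38.5, 5.1, 11.4]
width: 36.1
```

Run:
```python
from h import *
st();plan([455,237,13],-79.6,n=1)
```

```text
t 48.25 ee [461.1 240.5  15.9] rv [ 2.085  0.172 -2.159] F [-38.5   5.1  11.4] w 36.10057189850178 q [ 0.46  0.62  1.93 -0.    0.63  1.86]
[[-0.033  0.176 -0.984]
 [-0.018 -0.984 -0.175]
 [-0.999  0.012  0.036]]
n 1 d [-6.1 -3.5 -2.9] rot [-0.3  2.  -0.7]
[[0.0032, 0.0024, 0.0065, -0.3, 2.0, -0.7]]
```

38 N and more was applied and the wedge no longer advances. Back off and go to bay B.

Call:
carry_out([
  [0,0,0.015,0,0.5,0],
  [0,0,0.02,0,0.8,-0.3],
  [0,0,0.02,0,0.7,-0.3],
  [0,0,0,0,0,0],
])

```text
t: 48.75
ee_pos: [404.6, 230.8, 16.2]
orientation: [2.122, 0.186, -2.132]
ft_force: [0.9, 0.4, -2.7]
width: 35.7
```

Run:
```python
from h import *
st();plan([410,155,16],-79.6,n=4)
b=snap("top"); print(pr(b,[[455,244,28],[470,166,28]]))
p=b["pixels"];cv2.imwrite("pics/bay.png",cv2.resize(p[165:265,100:225],(800,640),interpolation=cv2.INTER_CUBIC)[:600])
```

```text
t 48.75 ee [404.6 230.8  16.2] rv [ 2.122  0.186 -2.132] F [ 0.9  0.4 -2.7] w 35.65053291260098 q [ 0.49  0.56  2.07 -0.    0.51  1.89]
[[-0.004  0.177 -0.984]
 [-0.004 -0.984 -0.177]
 [-1.     0.003  0.005]]
n 4 d [  5.4 -75.8  -0.2] rot [-0.2  0.3 -0.2]
[[0.0001, 0.0189, 0.002, -0.1, 0.1, -0.0], [0.0001, 0.0189, 0.002, -0.1, 0.1, -0.0], [0.0001, 0.0189, 0.002, -0.1, 0.1, -0.0], [0.0001, 0.0189, 0.0021, -0.1, 0.1, -0.0]]
[[155.7 239.2]
 [185.7 233.8]]
```

Call:
carry_out([
  [0,0.019,0.002,0,0.1,0],
  [0,0.019,0.002,0,0.1,0],
  [0,0.019,0.002,0,0.1,0],
  [0.002,0.016,0.002,0,0,0],
  [0,0,0,0,0,0],
])

```text
t: 49.42
ee_pos: [418.4, 154.7, 15.0]
orientation: [2.138, 0.187, -2.119]
ft_force: [-1.0, -0.6, -3.5]
width: 36.0
```

Run:
```python
from h import *
st();plan([440,160.4,13],-79.6,n=3)
```

```text
t 49.425 ee [418.4 154.7  15. ] rv [ 2.138  0.187 -2.119] F [-1.  -0.6 -3.5] w 35.96478845794345 q [ 0.33  0.55  2.12 -0.01  0.46  1.73]
[[ 0.009  0.175 -0.984]
 [-0.    -0.985 -0.175]
 [-1.     0.002 -0.009]]
n 3 d [21.6  5.7 -2. ] rot [-0.3 -0.5 -0.1]
[[0.0007, -0.0006, -0.0074, -0.1, -0.2, -0.0], [0.0007, -0.0006, -0.0074, -0.1, -0.2, -0.0], [0.0007, -0.0006, -0.0074, -0.1, -0.2, -0.0]]
```

Call:
carry_out([
  [0,-0.001,-0.007,0,0,0],
  [0,-0.001,-0.007,0,0,0],
  [0,-0.001,-0.005,0,0,0],
  [0,0,-0.005,0,0.1,0],
  [0,0,-0.005,0,0.2,0],
])

```text
t: 50.05
ee_pos: [450.1, 164.7, 15.6]
orientation: [2.146, 0.189, -2.111]
ft_force: [-0.1, -0.2, -2.7]
width: 35.7
```

Call:
carry_out([
  [-0.001,0,-0.006,0,0.3,0],
  [-0.001,0,-0.006,0,0.3,0],
  [-0.001,0,-0.006,0,0.3,0],
  [-0.001,0,-0.006,0,0.3,0],
])

```text
t: 50.55
ee_pos: [461.8, 164.5, 16.2]
orientation: [2.139, 0.185, -2.113]
ft_force: [-6.3, -2.7, -4.9]
width: 36.3
```

Run:
```python
from h import *
st();plan([480,164.4,14],-79.6,n=4)
```

```text
t 50.55 ee [461.8 164.5  16.2] rv [ 2.139  0.185 -2.113] F [-6.3 -2.7 -4.9] w 36.31648509454118 q [ 0.32  0.58  2.03 -0.01  0.52  1.73]
[[ 0.012  0.177 -0.984]
 [-0.004 -0.984 -0.177]
 [-1.     0.006 -0.011]]
n 4 d [18.2 -0.1 -2.2] rot [-0.2 -0.7 -0.3]
[[0.0006, 0.0008, -0.0045, -0.0, -0.2, -0.1], [0.0006, 0.0008, -0.0045, -0.0, -0.2, -0.1], [0.0006, 0.0008, -0.0045, -0.0, -0.2, -0.1], [0.0006, 0.0009, -0.0045, -0.0, -0.2, -0.1]]
```

Call:
carry_out([
  [0,0.001,-0.007,0,-0.1,0],
  [0,0.001,-0.007,0,0,0],
  [0,0.001,-0.007,0,0,0],
  [0,0.001,-0.007,0,0.2,0],
])

```text
t: 51.05
ee_pos: [479.9, 163.0, 14.3]
orientation: [2.116, 0.18, -2.133]
ft_force: [-11.5, 2.0, 4.1]
width: 35.8
```

Call:
carry_out([
  [-0.001,0,-0.007,0,0.3,0],
  [-0.001,0,-0.007,0,0.3,0],
  [-0.001,0,-0.008,0,0.3,0],
])

```text
t: 51.42
ee_pos: [480.3, 162.6, 13.9]
orientation: [2.084, 0.174, -2.159]
ft_force: [-21.2, 0.7, 10.6]
width: 35.7
```

Run:
```python
from h import *
st();plan([480,164.4,14],-79.6,n=4)
```

```text
t 51.425 ee [480.3 162.6  13.9] rv [ 2.084  0.174 -2.159] F [-21.2   0.7  10.6] w 35.683783254139016 q [ 0.31  0.61  1.96 -0.01  0.61  1.71]
[[-0.034  0.177 -0.984]
 [-0.017 -0.984 -0.176]
 [-0.999  0.011  0.036]]
n 4 d [-0.3  1.8  0.1] rot [-0.2  2.1 -0.6]
[[-0.0, -0.0005, -0.0, -0.1, 0.5, -0.2], [-0.0, -0.0005, -0.0, -0.1, 0.5, -0.2], [-0.0, -0.0005, -0.0, -0.1, 0.5, -0.2], [-0.0, -0.0005, -0.0, -0.1, 0.5, -0.2]]
```

Jammed after about 29 mm, as expected for a 30.5 mm block. Now a firm tap: back off, straighten, strike.

Call:
carry_out([
  [0,0,0.012,0,1,-0.3],
  [0,0,0.012,0,1,-0.3],
  [0,-0.002,0,0,0,0],
  [0,0,0,0,0,0],
])

```text
t: 51.92
ee_pos: [455.9, 160.7, 14.5]
orientation: [2.127, 0.189, -2.129]
ft_force: [-0.1, 0.8, -3.0]
width: 35.6
```

Call:
carry_out([
  [-0.001,0,-0.02,0,0.3,0],
  [-0.002,0,-0.022,0,0.5,0],
])

```text
t: 52.18
ee_pos: [486.7, 166.0, 15.6]
orientation: [2.115, 0.186, -2.139]
ft_force: [-40.7, 3.8, 14.0]
width: 35.8
```

Call:
carry_out([
  [-0.002,0,-0.014,0,0.8,0],
  [-0.002,0,-0.014,0,0.8,0],
])

```text
t: 52.42
ee_pos: [489.2, 166.3, 15.0]
orientation: [2.086, 0.178, -2.164]
ft_force: [-31.7, 2.5, 19.4]
width: 35.9
```

Call:
carry_out([
  [0,0,0.015,0,0.7,0],
  [0,0,0.02,0,0.7,-0.3],
  [0,0,0.025,0,0.6,-0.3],
  [0,0,0,0,0,0],
])

```text
t: 52.92
ee_pos: [430.1, 156.5, 16.2]
orientation: [2.128, 0.194, -2.134]
ft_force: [0.8, 0.0, -3.7]
width: 35.9
```

Run:
```python
from h import *
st()
```

```text
t 52.925 ee [430.1 156.5  16.2] rv [ 2.128  0.194 -2.134] F [ 0.8  0.  -3.7] w 35.926755236287676 q [0.32 0.56 2.09 0.01 0.49 1.7 ]
[[-0.003  0.176 -0.984]
 [ 0.004 -0.984 -0.176]
 [-1.    -0.005  0.003]]
```

Both wedges are seated. Lay the mallet down on the free bench here, a little further back.

Call:
carry_out([
  [0,0,0.012,0,0,0],
  [0,0,0.012,0,0,0],
  [0.003,0,0,0,0,0],
  [0.003,0,0,0,0,0],
  [0,0,0,0,0,0],
])

```text
t: 53.55
ee_pos: [409.5, 153.3, 10.2]
orientation: [2.133, 0.195, -2.13]
ft_force: [0.4, 0.4, -2.8]
width: 36.2
```

Call:
carry_out([
  [0.001,0,0,0,0,0],
  [0.001,0,0,0,0,0],
])

```text
t: 53.8
ee_pos: [410.1, 153.5, 8.0]
orientation: [2.134, 0.195, -2.129]
ft_force: [-0.4, -0.1, -3.6]
width: 36.1
```

Call:
carry_out([
  [0.001,0,0,0,0,0],
  [0.001,0,0,0,0,0],
])

```text
t: 54.05
ee_pos: [410.2, 153.5, 6.0]
orientation: [2.134, 0.195, -2.129]
ft_force: [-2.1, -0.3, 12.1]
width: 35.9
```

Call:
carry_out([
  [0.001,0,0,0,0,0],
  [0,0,0,0,0,0],
])

```text
t: 54.3
ee_pos: [410.3, 153.5, 6.3]
orientation: [2.135, 0.195, -2.129]
ft_force: [-0.8, -0.2, -4.0]
width: 36.0
```

On the bench. Release, rise and clear away.

Call:
carry_out([
  [0,0,0,0,0,0],
  [0,0,0,0,0,0],
  [0,0,0,0,0,0],
  [-0.015,0,0,0,0,0],
  [-0.03,0,0,0,0,0],
  [-0.05,0,0,0,0,0],
  [-0.05,0,0,0,0,0],
  [-0.05,0,0,0,0,0],
], grip=0.3)

```text
t: 55.3
ee_pos: [407.6, 151.5, 207.1]
orientation: [2.127, 0.193, -2.135]
ft_force: [0.6, 0.9, -0.9]
width: 61.6
```

Call:
carry_out([
  [0,0.05,0,0,0,0],
  [0,0.05,0,0,0,0],
  [0,0.05,0,0,0,0],
  [0,0.05,0,0,0,0],
  [0,0.03,0,0,0,0],
  [0,0,0,0,0,0],
])

```text
t: 56.05
ee_pos: [452.0, -80.1, 217.4]
orientation: [2.145, 0.196, -2.114]
ft_force: [-1.2, -0.2, -1.1]
width: 61.5
```

Run:
```python
from h import *
st()
b=snap("top");a=snap("side")
C=np.zeros((600,800,3),np.uint8)
C[:,:470]=cv2.resize(b["pixels"][165:278,110:198],(470,600),interpolation=cv2.INTER_CUBIC)
C[:300,475:]=cv2.resize(a["pixels"][115:225,155:274],(325,300),interpolation=cv2.INTER_CUBIC)
C[305:,475:]=cv2.resize(b["pixels"][130:275,55:215],(325,295),interpolation=cv2.INTER_CUBIC)
cv2.imwrite("pics/fin.png",C)
```

```text
t 56.05 ee [452.  -80.1 217.4] rv [ 2.145  0.196 -2.114] F [-1.2 -0.2 -1.1] w 61.45265183464907 q [-0.21  0.18  2.    0.01  0.95  1.18]
[[ 0.014  0.178 -0.984]
 [ 0.006 -0.984 -0.178]
 [-1.    -0.003 -0.015]]
```

View pics/fin.png

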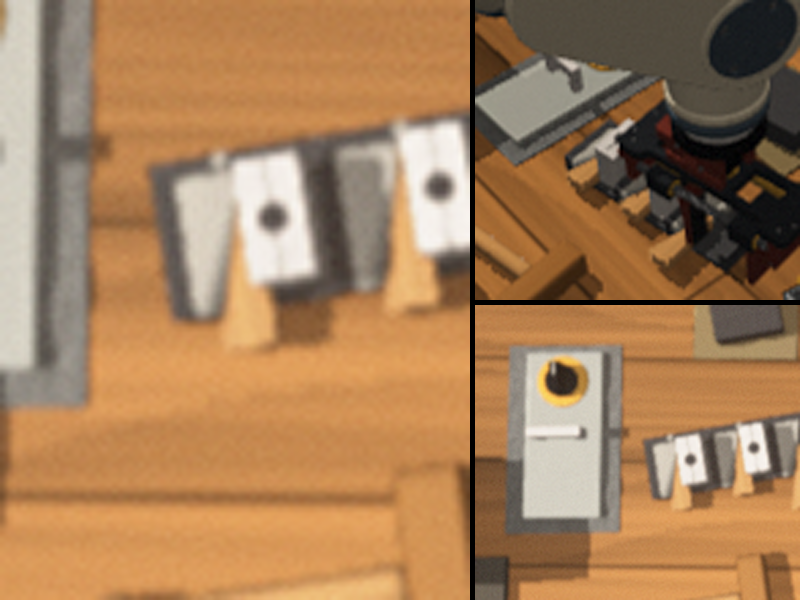

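Run:
```python
from h import *
b=snap("top")
L=lambda q,z:w(b,((q[0]+.5)/5.341-.5+110,(q[1]+.5)/5.31-.5+165),z)[:2]
x=np.array([np.cos(np.radians(10.4)),np.sin(np.radians(10.4))])
for q,p0 in(((249,347),(455.5,244.2)),((413,309),(470,165.8))):
    print(L(q,28),"advance",(L(q,28)-np.array(p0))@x)
print("blocks",L((273,216),68),L((439,186),68))
```

```text
[479.2 243.4] advance 23.16622854207679
[498.9 163.5] advance 28.01002147243054
blocks [541.2 226.3] [556.8 147.4]
```

```bash
python3 -c "
from workcell import ctrl
print(ctrl.close_job())"
```

```text
the job is handed in; nothing more can be done
None
```

The job is done and handed in at about 56 s of the 210 s allowed.

**What I did:**
- **Tap:** I turned it clockwise to its stop; the moment rose to 0.4 N m against the stop. My first grip closed on the round hub instead of the bar, so I regripped higher.
- **Lid:** I lifted it only after the tap was open and laid it on the middle of the felt pad. Turning the tap against its stop had twisted the lid about 9° on the chamber rim before I lifted it.
- **Blocks:** two were in the chamber, 32 mm and 30.5 mm wide (block_c and block_b). They stand on the floors of the two bays nearest +y.
- **Wedges:** I drove both with the mallet head until they stopped, with final taps of about 40–46 N against the 18 N needed.
- **Mallet:** it had been knocked aside during the run, so I located it again. It now lies on the bench in front of the fixture.

**Last checks:**
- In the final picture both blocks are upright with their wedges in, and the lid is flat on the pad with the tap bar along its length.
- The wedges measure about 23 mm and 28 mm of travel. That is slightly under the 24 and 30 mm the block widths suggest, but within the spread of the wedges' starting positions and my measuring error.
- The mallet slipped roughly 10 mm in the grip during the taps. Only its head should have touched the wedges, since the fingers stayed behind the striking face, but I did not confirm that in a picture.
- I saw only part of the mallet in the final picture, and did not separately check the bench items or the third bay.

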